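# Jeweller's bench: tools back on their shadow mats

### The arm

A 6-joint arm with a two-finger parallel gripper is mounted at the origin on the work surface. World frame = base frame: x ahead of the robot, y to its left, z up, the work surface at z = 0. Lengths are in m, angles in rad, forces in N, time in s.
With the tool pointing down it reaches from about 0.4 to 0.825 m from the base axis. Payload 7 kg.
Tool frame: the origin (TCP) lies at the centre of the arm's flange, where the gripper is bolted on; the fingertips stand 178 mm ahead of it and the grasp point (between the pads) lies 159 mm ahead of it; x points along the fingers, y is the direction in which the jaws open and shut, and the axes are right-handed (so a half turn about x gives the same grasp; the last joint's range is limited). The gripper opens to 88 mm and grips with 3 to 60 N. Pads are 19 mm wide; open, the fingers measure 130 mm over their backs; the gripper's body (78 mm by 193 mm) begins 47 mm behind the grasp point.
Start: joints at [-1.019, 0.359, 0.012, 0, -1.224, -0.288], TCP at [0.176, -0.652, 0.405] pointing down, gripper open.
Joint ranges: [-3.07, 3.07], [-1.43, 2.12], [-1.02, 1.25], [-3.03, 1.67], [-3.05, -0], [-3.03, 3.03]. Speed limits (rad/s): [2.39, 2.39, 3.01, 3.14, 3.14, 3.14].

### API

Orientations are given as [roll, pitch, yaw] about the fixed x, y, z axes, in that order (R = Rz(yaw) Ry(pitch) Rx(roll)).
In Python, from station import status, viewer, arm gives the robot as it stands. The module is installed in compiled form; this text tells all that it offers.
- The arm moves only by the tool apply_moves, never from a script. Its argument "commands" is a list of rows, each an object of numbers: "dx", "dy", "dz": the shift along the world's x, y, z in mm; "spin": the turn about the world's z in degrees; "hand": the closure, from 0 (fully open) to 1 (shut). A call has exactly 5 rows; each row shifts and turns the commanded pose from where the row before left it; what a row does not reach is not made up. A row lasts 1/8 s, in which the tool goes at most 62.5 mm and 10.7 degrees, less where a joint would pass 70% of its speed; a pose out of reach is approached as far as the arm can. A call is refused whole if a number of a shift passes 62.5 or a number of a turn 10.7, either way. A call with a gripper value outside its range is refused whole. The fingers move at their own pace and stop on an object; "grip_force" is the grip in N (left out, the last holds). Time passes only in rows, so rows that do not move let the fingers close, or fill a call up. It gives the time, the measured TCP pose, the force and the opening at its end, in the units of the state.
- status.get_state(): the state, without advancing time (a new reading comes with each control period).
- viewer.grab_frame(name): name is "scene" or "top" or "wrist"; returns the picture (384x512x3 uint8, red, green, blue); there is no depth.
- viewer.camera_info(name): a dict with "fx", "fy", "cx", "cy" (pixels), "eye" and "attitude" of the camera in the world; the wrist camera has in their place "T_tool_cam" (4x4, takes a point from camera to tool coordinates, whose origin is the TCP and whose axes are the tool frame's). Camera axes: x right, y up, looking along -z (the intrinsics and any distortion apply to the point x, -y, -z); pixel columns grow to the right and rows downward; lengths in m; the calibration is good to about 2 mm. A picture is of the moment at which its call begins: read the wrist's pose just before it. camera_info takes no time and is no camera call.
- arm.job_done(): hands the job in, once; it reports no verdict.
The state is a dict: "t": time; "q": joint angles; "qd": joint speeds; "joint_efforts": joint torques, N m; "eef_pos": TCP position; "ee_rot": TCP orientation; "force": force on the tool from outside, world axes, zero at the start; "moment": the same for the moment, N m; "width": finger opening in m.
Only numpy, scipy, OpenCV 4.12 (cv2) and the standard library are available. Lean on these libraries where they do the work, as an engineer would, in place of code of your own. Each camera call takes 0.05 s, during which the arm holds its last target.

### The job

Tidy the jeweller's bench: put each of the four tools (brass doming block, round bench block, green bur stand, wooden ring clamp) on the black mat whose white silhouette has its shape, upright, centred on the silhouette and turned to lie in line with it (the round block any way; the others may be turned end for end, the square one by quarter turns). Set the tools down without dropping them or tipping them over, and leave the jar and the hammer where they are.

Things in the scene. Friction and masses are not known exactly. Their poses are not given: they have to be found in the camera images.
- doming_block: brass doming block, a 42 mm cube with dark round hollows in its faces; loose, stands on the bench; about 0.55 kg; origin: centre of its underside, z up, x and y square to its sides
- bench_block: small round bench block, 56 mm across and 22 mm high, bright steel on a black rubber foot; loose; about 0.38 kg; origin: centre of its underside, z up, yaw means nothing
- bur_stand: green plastic bur stand, block 76 mm long (its x) by 36 mm wide (its y) and 20 mm high, with ten thin burs standing up from it to 46 mm above its underside; grip the green block across its 36 mm width; loose; about 0.09 kg; origin: centre of its underside, z up
- ring_clamp: dark wooden ring clamp with pale grey leather tips, lying on its side, 112 mm long (its x), 22 mm high, 26 mm wide (its y) over the middle 60 mm and 20 mm wide at both ends, brass band round the middle; loose; about 0.07 kg; origin: centre of its underside, z up; both ends are alike
- square_mat: mat 80 x 80 mm, black rubber, 3 mm thick, fixed to the bench, with a white silhouette on top; origin: centre of its underside, z up (top face at z = 3 mm), x and y square to the sides of the silhouette: a 46 mm square, the place of the brass doming block
- round_mat: mat 88 x 88 mm, black rubber, 3 mm thick, fixed to the bench, with a white silhouette on top; origin: centre of its underside, z up (top face at z = 3 mm), silhouette: a disc 60 mm across, the place of the round bench block
- rectangle_mat: mat 104 x 64 mm, black rubber, 3 mm thick, fixed to the bench, with a white silhouette on top; origin: centre of its underside, z up (top face at z = 3 mm), x along its length; silhouette: a rectangle 80 (x) x 40 (y) mm, the place of the green bur stand
- long_mat: mat 140 x 54 mm, black rubber, 3 mm thick, fixed to the bench, with a white silhouette on top; origin: centre of its underside, z up (top face at z = 3 mm), x along its length; silhouette: a long bar 116 mm (x) by 30 mm (y) with narrower ends, the place of the wooden ring clamp
- flux_jar: bystander: amber jar with a white cap, 54 mm across and 70 mm high, loose; origin: centre of its underside, z up; not to be disturbed
- hammer: bystander: small hammer, 220 mm long, lying across the bench beyond the mats, loose; origin on its underside, x along the handle towards the head; not to be disturbed
Mind the look-alikes: they are no part of the job. There is more than one size of the doming_block; the job needs the largest. What is shaped like the bur_stand but blue is not meant.

How it is judged:
By the outcome, as a careful person would: the job done as asked, in the order asked, and still so for the second after the job is handed in, with the robot touching nothing.
It also fails if it takes over 112 s, if anything falls off the work surface, if the arm or the gripper's body presses on something with over 40 N, if the wrist force passes 120 N, or if a joint passes its speed limit or range.

## Working session

There is one attempt and no reset: what is moved stays moved. The work goes in short steps, Python scripts to look and compute and a tool call to move; the robot and the scene stay as the last step left them, time stands still between calls to the robot, and variables do not carry over. Pictures are saved under pics/ and viewed, and the job is handed in when it is done.

Besides the shell and the picture viewer there is one more tool, called as name([rows], argument=value, ...), one row to a line, values as JSON. apply_moves: Moves the arm, as the interface text tells. Its arguments: {"type":"object","properties":{"commands":{"type":"array","items":{"type":"object","properties":{"dx":{"type":"number"},"dy":{"type":"number"},"dz":{"type":"number"},"spin":{"type":"number"},"hand":{"type":"number"}}}},"grip_force":{"type":"number"}},"required":["commands"]}

```bash
mkdir -p pics; ls
cat > h.py <<'E'
import numpy as np, cv2
from station import status, viewer, arm
E
python3 - <<'E'
from h import *
s=status.get_state(); print({k:np.round(v,4).tolist() for k,v in s.items()})
for n in ("scene","top","wrist"):
    print(n,viewer.camera_info(n))
for n in ("scene","top","wrist"):
    f=viewer.grab_frame(n); cv2.imwrite(f"pics/{n}0.png",f[...,::-1])
E
```

```text
pics
{'t': 0.0, 'q': [-1.0189, 0.3594, 0.0111, -0.0004, -1.2241, -0.2881], 'qd': [-0.0005, -0.0005, 0.0008, -0.0026, -0.0006, 0.0001], 'joint_efforts': [0.0008, -58.2717, 29.3049, 6.9969, 0.0066, -0.0002], 'eef_pos': [0.176, -0.6515, 0.4037], 'ee_rot': [1.6495, 1.5691, 1.9131], 'force': [0.5523, -1.6188, -0.1112], 'moment': [-0.0229, 0.0278, 0.0385], 'width': 0.0878}
scene {'fx': 389.32029092207983, 'fy': 389.32029092207983, 'cx': 252.68050385012393, 'cy': 188.84263519897522, 'eye': array([ 1.4073684 , -0.30643197,  0.59369119]), 'attitude': array([1.03056828, 0.00518478, 1.29828   ])}
top {'fx': 372.8121604093982, 'fy': 372.8121604093982, 'cx': 265.1551138084594, 'cy': 191.47781479380697, 'eye': array([ 0.49869317, -0.03839454,  1.17912391]), 'attitude': array([ 0.05563508, -0.0227661 , -1.57250742])}
wrist {'fx': 301.6901911168648, 'fy': 301.6901911168648, 'cx': 254.418995874357, 'cy': 188.68733538797727, 'T_tool_cam': array([[-6.72911571e-04,  2.58278976e-01, -9.66070141e-01,
         1.99742327e-02],
       [ 9.99999505e-01,  8.81296292e-04, -4.60930232e-04,
         8.10602402e-04],
       [ 7.32345445e-04, -9.66069974e-01, -2.58279441e-01,
        -6.88682456e-02],
       [ 0.00000000e+00,  0.00000000e+00,  0.00000000e+00,
         1.00000000e+00]])}
```

View pics/top0.png

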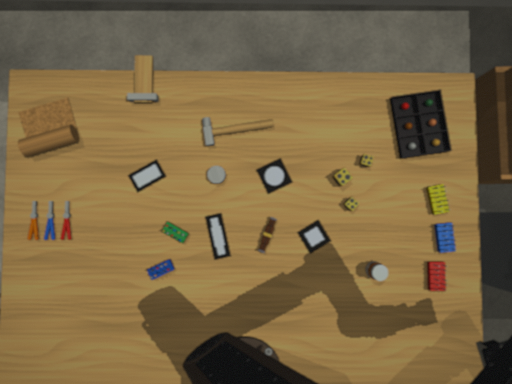

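View pics/scene0.png

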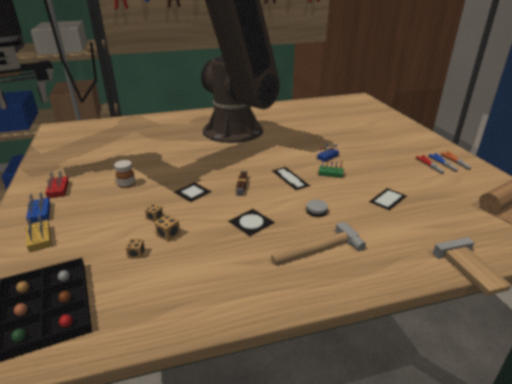

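View pics/wrist0.png

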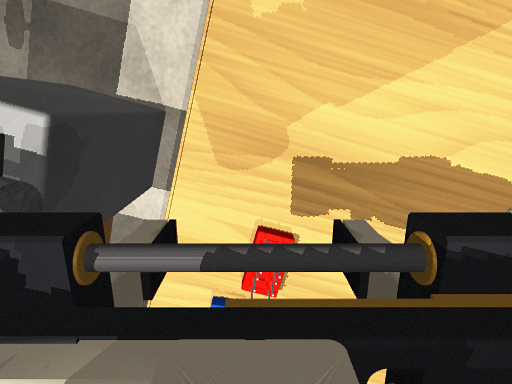

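```bash
cat > h.py <<'E'
import numpy as np, cv2
from scipy.spatial.transform import Rotation as R
from station import status, viewer, arm
def cam(name, st=None):
    c=viewer.camera_info(name)
    if name=="wrist":
        st=st or status.get_state()
        T=np.eye(4); T[:3,:3]=R.from_euler('xyz',st['ee_rot']).as_matrix(); T[:3,3]=st['eef_pos']
        T=T@c['T_tool_cam']
        return c,T[:3,3],T[:3,:3]
    return c,np.array(c['eye']),R.from_euler('xyz',c['attitude']).as_matrix()
def ray(cm,uv):
    c,e,M=cm; uv=np.atleast_2d(np.asarray(uv,float))
    d=np.c_[(uv[:,0]-c['cx'])/c['fx'],-(uv[:,1]-c['cy'])/c['fy'],-np.ones(len(uv))]@M.T
    return e,d
def onplane(cm,uv,z):
    e,d=ray(cm,uv); return e+d*((z-e[2])/d[:,2])[:,None]
def proj(cm,P):
    c,e,M=cm; p=(np.atleast_2d(P)-e)@M
    return np.c_[c['cx']+c['fx']*p[:,0]/-p[:,2], c['cy']+c['fy']*(-p[:,1])/-p[:,2]]
def tri(ca,ua,cb,ub):
    e1,d1=ray(ca,ua); e2,d2=ray(cb,ub); d1=d1[0];d2=d2[0]
    s=np.linalg.lstsq(np.c_[d1,-d2],e2-e1,rcond=None)[0]
    p,q=e1+s[0]*d1,e2+s[1]*d2
    return (p+q)/2,np.linalg.norm(p-q)
E
python3 - <<'E'
from h import *
f=cv2.imread('pics/top0.png'); cv2.imwrite('pics/topz.png',cv2.resize(f[125:290,125:385],None,fx=3,fy=3,interpolation=cv2.INTER_CUBIC))
f=cv2.imread('pics/scene0.png'); cv2.imwrite('pics/scenez.png',cv2.resize(f[140:270,110:410],None,fx=2.6,fy=2.6,interpolation=cv2.INTER_CUBIC))
c=cam('top')
for n,u,z in [('sq',(314,237),.003),('rd',(274,176),.003),('rect',(147,176),.003),('long',(218,236),.003),('dom',(342,177),.04),('bb',(216,175),.02),('bur',(176,232),.02),('ring',(267,235),.02),('jar',(379,272),.07),('ham',(208,130),.02)]:
    print(n,onplane(c,u,z)[0].round(3))
E
```

```text
sq [ 0.421 -0.219  0.003]
rd [ 0.613 -0.093  0.003]
rect [0.613 0.306 0.003]
long [0.425 0.083 0.003]
dom [ 0.607 -0.301  0.04 ]
bb [0.615 0.088 0.02 ]
bur [0.438 0.21  0.02 ]
ring [ 0.428 -0.07   0.02 ]
jar [ 0.321 -0.401  0.07 ]
ham [0.756 0.114 0.02 ]
```

View pics/topz.png

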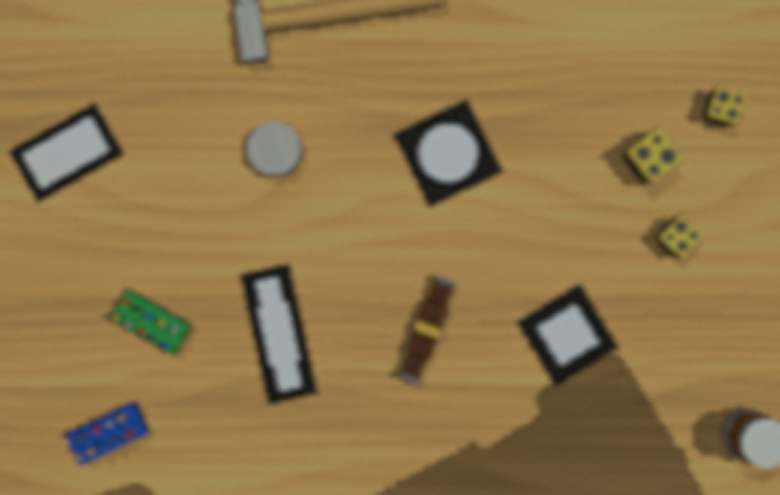

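View pics/scenez.png

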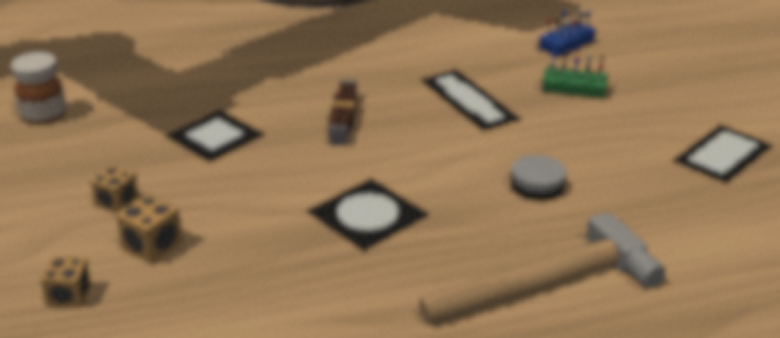

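Run:
```python
from h import *
s=status.get_state(); M=R.from_euler('xyz',s['ee_rot']).as_matrix(); print(M.round(3))
c=cam('wrist',s)
print(onplane(c,[(255,0),(255,120),(255,200),(50,120),(460,120)],0.0)-s['eef_pos'])
# coarse top segmentation
f=cv2.imread('pics/top0.png'); ct=cam('top')
hsv=cv2.cvtColor(f,cv2.COLOR_BGR2HSV)
roi=np.zeros(f.shape[:2],np.uint8); roi[150:290,120:390]=255
masks={'white':cv2.inRange(hsv,(0,0,150),(180,60,255)),'green':cv2.inRange(hsv,(45,90,40),(90,255,255)),'yellow':cv2.inRange(hsv,(22,120,100),(34,255,255)),'brown':cv2.inRange(hsv,(0,60,20),(16,255,110))}
for n,m in masks.items():
    cs,_=cv2.findContours(m&roi,cv2.RETR_EXTERNAL,cv2.CHAIN_APPROX_NONE)
    for k in cs:
        a=cv2.contourArea(k)
        if a>40:
            P=onplane(ct,k[:,0,:],0.003 if n=='white' else .02)
            r=cv2.minAreaRect((P[:,:2]*1000).astype(np.float32)); print(n,a,np.round(r[0],0),np.round(r[1],0),round(r[2],1))
```

```text
[[-0.    -0.261  0.965]
 [ 0.001  0.965  0.261]
 [-1.     0.001 -0.   ]]
[[-0.18087383 -0.04645668 -0.40394101]
 [-0.05327035 -0.01203277 -0.40394101]
 [ 0.04701966  0.01502271 -0.40394101]
 [ 0.01281668 -0.25755993 -0.40394101]
 [-0.11952291  0.23410934 -0.40394101]]
white 162.5 [ 310. -427.] [46. 45.] 44.8
white 159.5 [ 423. -218.] [42. 42.] 30.5
white 217.5 [425.  84.] [112.  26.] 12.8
white 220.0 [615. -93.] [51. 54.] 89.9
white 249.5 [615. 308.] [36. 76.] 29.9
green 205.0 [439. 214.] [75. 34.] 59.8
yellow 71.0 [272. 162.] [97. 15.] 89.7
yellow 106.0 [ 526. -336.] [35. 36.] 49.6
yellow 179.0 [ 611. -310.] [46. 45.] 44.5
yellow 78.5 [ 663. -386.] [34. 35.] 70.7
brown 44.0 [ 323. -395.] [28. 50.] 66.9
brown 77.0 [402. -60.] [23. 43.] 71.4
brown 78.5 [458. -81.] [25. 42.] 68.1
```

apply_moves([
  {"dx":43,"dy":35,"spin":-6,"hand":0.25},
  {"dx":43,"dy":35,"spin":-6,"hand":0.25},
  {"dx":43,"dy":35,"spin":-6,"hand":0.25},
  {"dx":43,"dy":35,"spin":-6,"hand":0.25},
  {"dx":43,"dy":35,"spin":-6,"hand":0.25},
], grip_force=25)

```text
invalid input at $.commands[0]: expected keys dx, dy, dz, spin, hand
```

apply_moves([
  {"dx":43,"dy":35,"spin":-6,"hand":0.25},
  {"dx":43,"dy":35,"spin":-6,"hand":0.25},
  {"dx":43,"dy":35,"spin":-6,"hand":0.25},
  {"dx":43,"dy":35,"spin":-6,"hand":0.25},
  {"hand":0.25},
])

```text
invalid input at $.commands[0]: expected keys dx, dy, dz, spin, hand
```

```bash
cat >> h.py <<'E'
def snap(name,tag):
    st=status.get_state(); f=viewer.grab_frame(name)[...,::-1].copy(); cv2.imwrite(f'pics/{tag}.png',f)
    M=R.from_euler('xyz',st['ee_rot']).as_matrix()
    np.save(f'pics/{tag}.npy',np.r_[st['eef_pos'],st['ee_rot']])
    print('t',round(float(st['t']),2),'pos',np.round(st['eef_pos'],4),'jaw deg',np.degrees(np.arctan2(M[1,1],M[0,1])).round(2),'down',M[:,0].round(3),'w',st['width'],'F',np.round(st['force'],1))
    return f
def load(tag):
    p=np.load(f'pics/{tag}.npy'); return cv2.imread(f'pics/{tag}.png'),cam('wrist',{'eef_pos':p[:3],'ee_rot':p[3:]})
E
python3 -c "
from h import *
snap('wrist','w1')"
```

```text
t 0.15 pos [ 0.176  -0.6515  0.4039] jaw deg 105.11 down [-0.     0.001 -1.   ] w 0.08781617894924235 F [0.6 0.6 0.3]
```

View pics/w1.png

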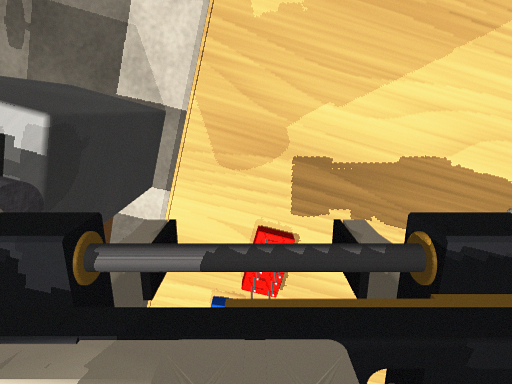

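All five keys are needed in each row.

apply_moves([
  {"dx":43,"dy":35,"dz":0,"spin":-6,"hand":0.25},
  {"dx":43,"dy":35,"dz":0,"spin":-6,"hand":0.25},
  {"dx":43,"dy":35,"dz":0,"spin":-6,"hand":0.25},
  {"dx":43,"dy":35,"dz":0,"spin":-6,"hand":0.25},
  {"dx":43,"dy":35,"dz":0,"spin":-6,"hand":0.25},
], grip_force=25)

```text
t: 0.82
eef_pos: [0.3922, -0.4753, 0.4047]
ee_rot: [0.143, 1.571, -0.12]
force: [0.0, -0.8, 0.4]
width: 0.0662
```

apply_moves([
  {"dx":43,"dy":35,"dz":0,"spin":-6,"hand":0.25},
  {"dx":43,"dy":35,"dz":0,"spin":-6,"hand":0.25},
  {"dx":43,"dy":35,"dz":0,"spin":-6,"hand":0.25},
  {"dx":43,"dy":35,"dz":0,"spin":-6,"hand":0.25},
  {"dx":43,"dy":35,"dz":0,"spin":-6,"hand":0.25},
])

```text
t: 1.45
eef_pos: [0.6072, -0.3002, 0.4046]
ee_rot: [-2.379, 1.571, 3.118]
force: [0.5, -1.1, 1.3]
width: 0.0652
```

```bash
python3 -c "
from h import *
snap('wrist','w2')"
```

```text
t 1.45 pos [ 0.6072 -0.3002  0.4046] jaw deg 44.92 down [-0.  0. -1.] w 0.06523069528341857 F [ 0.5 -1.1  1.3]
```

View pics/w2.png

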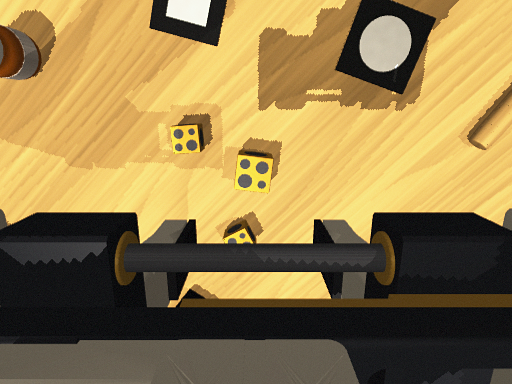

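```bash
cat >> h.py <<'E'
def yellowtop(f): # bright brass incl hollows
    h=cv2.cvtColor(f,cv2.COLOR_BGR2HSV); m=cv2.inRange(h,(22,150,110),(34,255,255))
    return m
def blobs(m,amin=60):
    cs,_=cv2.findContours(m,cv2.RETR_EXTERNAL,cv2.CHAIN_APPROX_NONE)
    return sorted([c for c in cs if cv2.contourArea(c)>amin],key=cv2.contourArea,reverse=True)
def rect(c,cm,z):
    P=onplane(cm,c[:,0,:],z); r=cv2.minAreaRect((P[:,:2]*1000).astype(np.float32)); return r
E
python3 - <<'E'
from h import *
f,c=load('w2')
h=cv2.cvtColor(f,cv2.COLOR_BGR2HSV)
for p in [(170,254),(160,256),(155,256),(152,258),(100,250),(180,262),(138,172),(200,250)]: print(p,h[p],f[p])
z=f[140:205,225:285]; cv2.imwrite('pics/z.png',cv2.resize(z,None,fx=8,fy=8,interpolation=cv2.INTER_NEAREST))
E
```

```text
(170, 254) [ 26 186 250] [ 68 227 250]
(160, 256) [ 26 181 249] [ 72 228 249]
(155, 256) [ 16 136  47] [22 35 47]
(152, 258) [ 17 138  61] [28 47 61]
(100, 250) [ 24 127 249] [125 224 249]
(180, 262) [ 22 157 223] [ 86 185 223]
(138, 172) [ 28 180 250] [ 74 238 250]
(200, 250) [ 22 137 248] [115 214 248]
```

View pics/z.png

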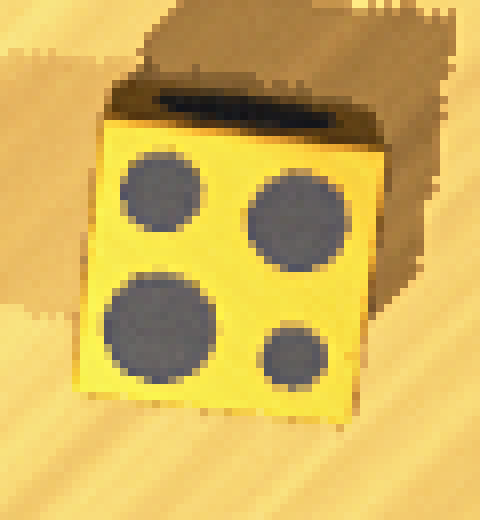

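Run:
```python
from h import *
f,c=load('w2')
h=cv2.cvtColor(f,cv2.COLOR_BGR2HSV)
m=cv2.inRange(h,(21,150,170),(34,255,255))
m[205:]=0
for k in blobs(cv2.morphologyEx(m,cv2.MORPH_OPEN,np.ones((3,3))),300)[:4]:
    r=rect(k,c,.042); print(np.round(r[0],1),np.round(r[1],1),round(r[2],1), cv2.minAreaRect(k)[0])
ct=cam('top'); ft=cv2.imread('pics/top0.png'); ht=cv2.cvtColor(ft,cv2.COLOR_BGR2HSV)
mt=cv2.inRange(ht,(20,120,100),(34,255,255)); mt[:150]=0;mt[290:]=0;mt[:,:320]=0;mt[:,390:]=0
for k in blobs(mt,40):
    print('top',cv2.minAreaRect(k), np.round(rect(k,ct,.042),1) if 0 else rect(k,ct,.042))
```

```text
[ 609.6 -303.8] [40.9 40.8] 37.7 (252.96339416503906, 173.8292694091797)
top ((350.2781066894531, 181.1082305908203), (60.664833068847656, 26.95633316040039), 6.009005546569824) ((593.875244140625, -326.6685485839844), (187.7111358642578, 83.29116821289062), 83.97200775146484)
top ((367.3218994140625, 197.64810180664062), (23.907115936279297, 45.58759307861328), 84.95755004882812) ((530.7620849609375, -385.6282043457031), (69.62083435058594, 149.6397247314453), 18.719295501708984)
top ((371.5, 283.5), (11.0, 35.0), 90.0) ((282.2644348144531, -386.6665954589844), (106.69696044921875, 32.96377182006836), 89.63728332519531)
top ((354.5, 214.0), (4.0, 69.0), 90.0) ((492.80487060546875, -338.1416015625), (212.5208282470703, 12.229562759399414), 89.88885498046875)
top ((370.5000305175781, 160.50001525878906), (20.124608993530273, 12.074767112731934), 26.56505012512207) ((657.9547119140625, -392.1763916015625), (61.84728240966797, 37.94316482543945), 78.74958038330078)
top ((369.0, 247.0), (2.0, 40.0), 90.0) ((392.2625427246094, -380.9603271484375), (122.7945785522461, 6.063461780548096), 89.7847900390625)
top ((330.4200134277344, 198.55996704101562), (21.354625701904297, 4.38406229019165), 8.130102157592773) ((540.1651000976562, -264.4537658691406), (65.59305572509766, 13.461642265319824), 81.83280181884766)
```

apply_moves([
  {"dx":1,"dy":-2,"dz":-20,"spin":-3,"hand":0.25},
  {"dx":1,"dy":-2,"dz":-30,"spin":-4,"hand":0.25},
  {"dx":0.4,"dy":0.4,"dz":-30,"spin":0,"hand":0.25},
  {"dx":0,"dy":0,"dz":-5,"spin":0,"hand":0.25},
  {"dx":0,"dy":0,"dz":0,"spin":0,"hand":0.25},
])

```text
t: 2.12
eef_pos: [0.6086, -0.3054, 0.3201]
ee_rot: [-0.886, 1.57, -1.791]
force: [0.7, 0.4, 0.1]
width: 0.0654
```

Run:
```python
from h import *
f=snap('wrist','w3'); 
C={}
for t in ('w2','w3'):
    f,c=load(t); h=cv2.cvtColor(f,cv2.COLOR_BGR2HSV)
    m=cv2.inRange(h,(21,150,170),(34,255,255)); m[228:]=0
    k=blobs(cv2.morphologyEx(m,cv2.MORPH_OPEN,np.ones((3,3))),300)[0]
    for z in (.038,.042,.046):
        r=rect(k,c,z); print(t,z,np.round(r[0],1),np.round(r[1],1),round(r[2],1))
    hull=cv2.convexHull(k); b=cv2.boxPoints(cv2.minAreaRect(k)); b=b[np.argsort(np.arctan2(*(b-b.mean(0)).T))]
    C[t]=(c,b)
for i in range(4):
    print(tri(C['w2'][0],C['w2'][1][i],C['w3'][0],C['w3'][1][i]))
# round mat in w2
f,c=load('w2'); h=cv2.cvtColor(f,cv2.COLOR_BGR2HSV)
m=cv2.inRange(h,(0,0,130),(180,70,255)); m[110:]=0;m[:,:230]=0
k=blobs(m)[0]; P=onplane(c,k[:,0,:],.003)[:,:2]*1000; print('round',cv2.fitEllipse(P.astype(np.float32)))
```

```text
t 2.12 pos [ 0.6086 -0.3054  0.3201] jaw deg 38.13 down [-0. -0. -1.] w 0.06536598233323879 F [0.7 0.4 0.1]
w2 0.038 [ 610.  -304.4] [41.3 41.3] 37.7
w2 0.042 [ 609.4 -303.8] [40.9 40.8] 37.7
w2 0.046 [ 608.8 -303.2] [40.4 40.4] 37.7
w3 0.038 [ 610.1 -304.6] [41.2 40. ] 38.1
w3 0.042 [ 609.4 -303.8] [40.6 39.4] 38.1
w3 0.046 [ 608.8 -302.9] [39.9 38.8] 38.1
(array([ 0.58126383, -0.30014302,  0.04277757]), np.float64(0.0010441481331362732))
(array([ 0.60714149, -0.3349181 ,  0.03217793]), np.float64(0.00010917673497251597))
(array([ 0.64006318, -0.30836407,  0.03383092]), np.float64(0.000620235726862983))
(array([ 0.60772236, -0.27323561,  0.0700437 ]), np.float64(0.00044569205518788695))
round ((614.7467041015625, -92.11248779296875), (58.45155334472656, 58.988685607910156), 28.68169593811035)
```

View pics/w3.png

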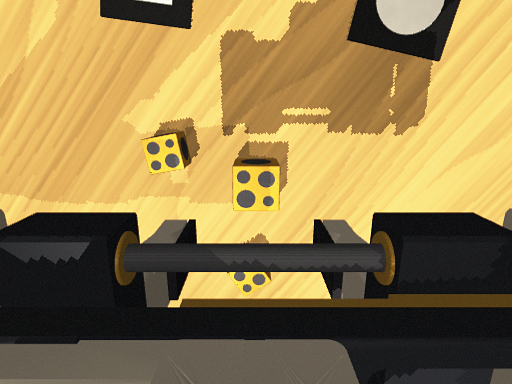

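Run:
```python
from h import *
f,c=load('w3'); g=np.array([.6094,-.3038]); a=np.radians(38.1); J=np.array([np.cos(a),np.sin(a)]);N=np.array([-J[1],J[0]])
for u in [(142,140),(183,132),(188,165),(150,175),(228,272),(272,272),(250,292)]:
    p=onplane(c,u,.025)[0,:2]-g; print(u,(p@J*1000).round(),(p@N*1000).round())
```

```text
(142, 140) -103.0 41.0
(183, 132) -65.0 48.0
(188, 165) -62.0 18.0
(150, 175) -98.0 9.0
(228, 272) -28.0 -92.0
(272, 272) 17.0 -92.0
(250, 292) -6.0 -115.0
```

apply_moves([
  {"dx":0.8,"dy":1.6,"dz":-30,"spin":0,"hand":0.36},
  {"dx":0,"dy":0,"dz":-40,"spin":0,"hand":0.36},
  {"dx":0,"dy":0,"dz":-40,"spin":0,"hand":0.36},
  {"dx":0,"dy":0,"dz":-26,"spin":0,"hand":0.36},
  {"dx":0,"dy":0,"dz":0,"spin":0,"hand":0.36},
])

```text
t: 2.8
eef_pos: [0.6089, -0.3036, 0.1829]
ee_rot: [-2.419, 1.569, 2.958]
force: [0.3, -0.5, -0.1]
width: 0.0563
```

apply_moves([
  {"dx":0,"dy":0,"dz":0,"spin":0,"hand":0.9},
  {"dx":0,"dy":0,"dz":0,"spin":0,"hand":0.9},
  {"dx":0,"dy":0,"dz":0,"spin":0,"hand":0.9},
  {"dx":0,"dy":0,"dz":0,"spin":0,"hand":0.9},
  {"dx":0,"dy":0,"dz":0,"spin":0,"hand":0.9},
], grip_force=35)

```text
t: 3.42
eef_pos: [0.6097, -0.304, 0.1858]
ee_rot: [0.487, 1.568, -0.418]
force: [-2.3, -0.1, 5.9]
width: 0.0418
```

apply_moves([
  {"dx":0,"dy":0,"dz":20,"spin":0,"hand":0.9},
  {"dx":0,"dy":0,"dz":40,"spin":0,"hand":0.9},
  {"dx":-20,"dy":4,"dz":40,"spin":0,"hand":0.9},
  {"dx":-43,"dy":10,"dz":20,"spin":-4,"hand":0.9},
  {"dx":-50,"dy":10,"dz":10,"spin":-4,"hand":0.9},
])

```text
t: 4.05
eef_pos: [0.495, -0.2791, 0.3143]
ee_rot: [1.541, 1.57, 0.493]
force: [1.3, -0.3, -6.8]
width: 0.0417
```

apply_moves([
  {"dx":-30,"dy":7,"dz":0,"spin":0,"hand":0.9},
  {"dx":0,"dy":0,"dz":0,"spin":0,"hand":0.9},
  {"dx":0,"dy":0,"dz":0,"spin":0,"hand":0.9},
  {"dx":0,"dy":0,"dz":0,"spin":0,"hand":0.9},
  {"dx":0,"dy":0,"dz":0,"spin":0,"hand":0.9},
])

```text
t: 4.68
eef_pos: [0.4667, -0.2727, 0.3132]
ee_rot: [-2.398, 1.57, 2.84]
force: [-0.4, 1.2, -6.6]
width: 0.0421
```

Run:
```python
from h import *
snap('wrist','w4')
```

```text
t 4.67 pos [ 0.4667 -0.2727  0.3132] jaw deg 30.11 down [-0.001  0.    -1.   ] w 0.04212652789768074 F [-0.4  1.2 -6.6]
```

View pics/w4.png

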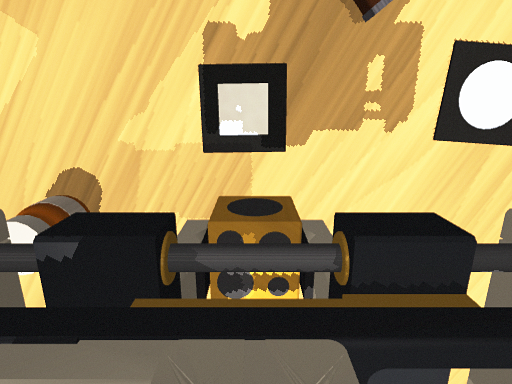

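```bash
cat >> h.py <<'E'
def whitem(f): 
    h=cv2.cvtColor(f,cv2.COLOR_BGR2HSV); return cv2.inRange(h,(0,0,110),(180,80,255))
def blackm(f): return cv2.inRange(f,(0,0,0),(60,60,60))
def matfind(tag,u0,u1,z=.003):
    "white silhouette and mat outline inside image box u0..u1 (col,row)"
    f,c=load(tag); box=np.zeros(f.shape[:2],np.uint8); box[u0[1]:u1[1],u0[0]:u1[0]]=255
    for n,m in (('white',whitem(f)),('mat',blackm(f))):
        k=blobs(cv2.morphologyEx(m&box,cv2.MORPH_OPEN,np.ones((2,2))),100)[0]
        k=cv2.convexHull(k)
        r=rect(k,c,z); print(tag,n,'c',np.round(r[0],1),'size',np.round(r[1],1),'ang',round(r[2],1),'px',np.round(cv2.minAreaRect(k)[0],1))
E
python3 - <<'E'
from h import *
matfind('w4',(190,55),(300,160)); matfind('w2',(335,0),(440,98))
f,c=load('w4')
for u in [(218,197),(295,197),(209,222)]: print(onplane(c,u,.3132-.1830+.042))
E
```

```text
w4 white c [ 424.3 -218.5] size [45.6 46.9] ang 30.4 px [243.5 110. ]
w4 mat c [ 424.6 -217.9] size [79.3 79. ] ang 30.9 px [243.5 108. ]
w2 white c [616.3 -92.3] size [59.6 58.7] ang 44.9 px [385.5  44.5]
w2 mat c [615.9 -92.6] size [88.  87.9] ang 26.2 px [386.3  44. ]
[[ 0.43681844 -0.25043922  0.1722    ]]
[[ 0.46469107 -0.23429645  0.1722    ]]
[[ 0.43877393 -0.26219105  0.1722    ]]
```

Run:
```python
from h import *
f,c=load('w4'); p=np.load('pics/w4.npy'); M=R.from_euler('xyz',p[3:]).as_matrix()
z=f[185:305,195:315]; cv2.imwrite('pics/z4.png',cv2.resize(z,None,fx=5,fy=5,interpolation=cv2.INTER_NEAREST))
for u in [(209,222),(303,222)]: print(((onplane(c,u,.3132-.183+.042)-p[:3])@M*1000).round(1))
for u in [(218,197),(295,197)]: print(((onplane(c,u,.3132-.183)-p[:3])@M*1000).round(1))
```

```text
[[141.  -18.8 -23. ]]
[[141.   21.4 -23. ]]
[[183.  -19.9 -21.7]]
[[183.   23.5 -21.7]]
```

View pics/z4.png

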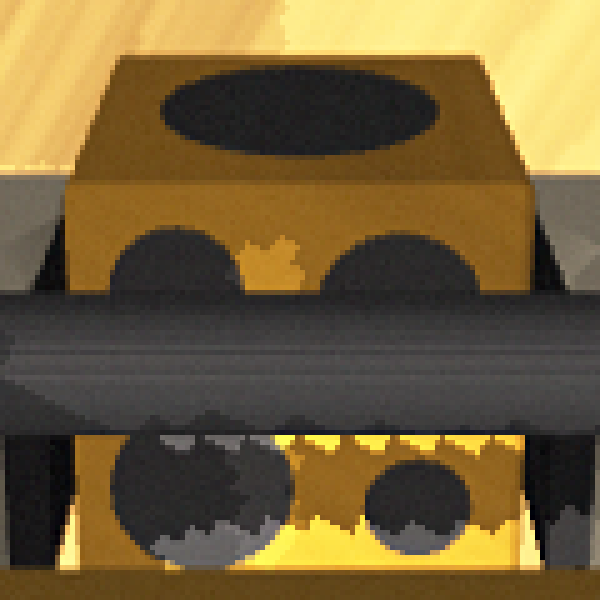

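apply_moves([
  {"dx":-20,"dy":25,"dz":-20,"spin":0.5,"hand":0.9},
  {"dx":-22,"dy":27.6,"dz":-30,"spin":0,"hand":0.9},
  {"dx":0,"dy":0,"dz":-40,"spin":0,"hand":0.9},
  {"dx":0,"dy":0,"dz":-27,"spin":0,"hand":0.9},
  {"dx":0,"dy":0,"dz":0,"spin":0,"hand":0.9},
])

```text
t: 5.35
eef_pos: [0.4237, -0.2199, 0.1951]
ee_rot: [-2.181, 1.566, 3.066]
force: [-0.4, -0.3, -5.9]
width: 0.0417
```

apply_moves([
  {"dx":0,"dy":0,"dz":-4,"spin":0,"hand":0.9},
  {"dx":0,"dy":0,"dz":-3,"spin":0,"hand":0.9},
  {"dx":0,"dy":0,"dz":-1.5,"spin":0,"hand":0.9},
  {"dx":0,"dy":0,"dz":-1,"spin":0,"hand":0.9},
  {"dx":0,"dy":0,"dz":0,"spin":0,"hand":0.9},
])

```text
t: 5.98
eef_pos: [0.4244, -0.2201, 0.1888]
ee_rot: [0.766, 1.569, -0.27]
force: [-4.5, 2.9, 10.0]
width: 0.0419
```

Run:
```python
from h import *
for i in range(1):
  snap('wrist','w5')
snap('wrist','w5')
```

```text
t 5.97 pos [ 0.4244 -0.2201  0.1888] jaw deg 30.64 down [ 0.001 -0.    -1.   ] w 0.04192648427108955 F [-4.5  2.9 10. ]
t 6.03 pos [ 0.4244 -0.2201  0.1888] jaw deg 30.64 down [ 0.002 -0.    -1.   ] w 0.04177645848591214 F [-4.   4.4  9.7]
```

View pics/w5.png

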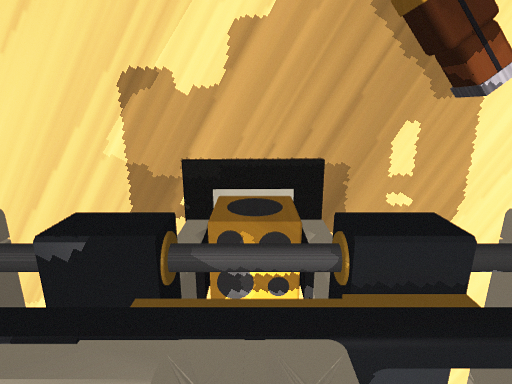

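Run:
```python
from h import *
f,c=load('w5'); p=np.load('pics/w5.npy'); M=R.from_euler('xyz',p[3:]).as_matrix()
z=f[150:230,170:335]; cv2.imwrite('pics/z5.png',cv2.resize(z,None,fx=4.8,fy=4.8,interpolation=cv2.INTER_NEAREST))
```

```text
(no output)
```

View pics/z5.png

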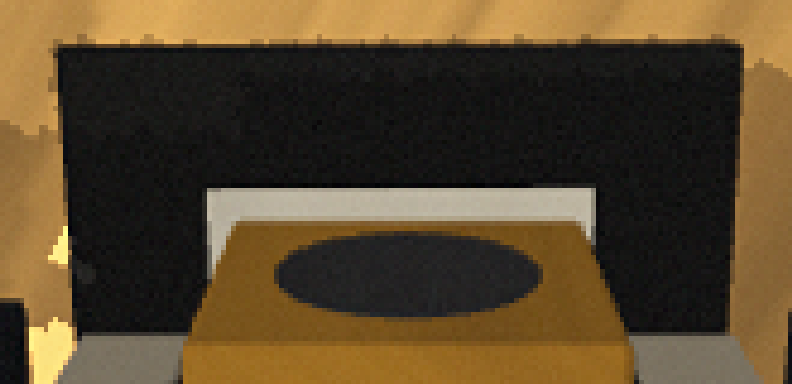

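apply_moves([
  {"dx":0,"dy":0,"dz":3,"spin":0,"hand":0.9},
  {"dx":-1.5,"dy":1.1,"dz":1,"spin":0,"hand":0.9},
  {"dx":0,"dy":0,"dz":0,"spin":0,"hand":0.9},
  {"dx":0,"dy":0,"dz":-2.5,"spin":0,"hand":0.9},
  {"dx":0,"dy":0,"dz":-1,"spin":0,"hand":0.9},
])

```text
t: 6.7
eef_pos: [0.4228, -0.2189, 0.1887]
ee_rot: [-0.804, 1.57, -1.84]
force: [-8.4, 7.7, 28.4]
width: 0.0419
```

Run:
```python
from h import *
f=snap('wrist','w6')
z=f[150:230,170:335]; cv2.imwrite('pics/z6.png',cv2.resize(z,None,fx=4.8,fy=4.8,interpolation=cv2.INTER_NEAREST))
```

```text
t 6.7 pos [ 0.4228 -0.2189  0.1887] jaw deg 30.65 down [-0. -0. -1.] w 0.04192785795222093 F [-8.4  7.7 28.4]
```

View pics/z6.png

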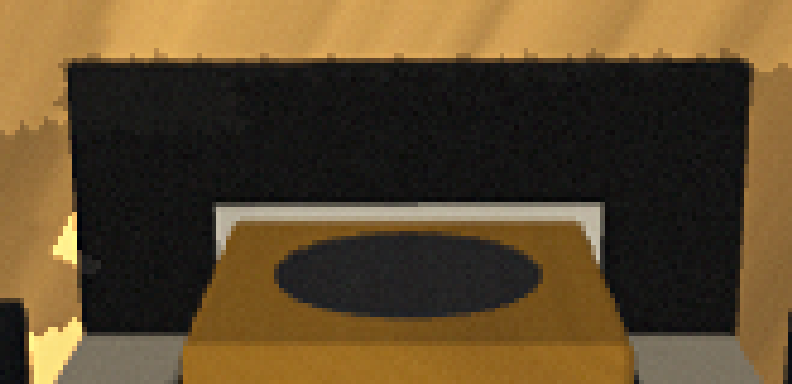

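apply_moves([
  {"dx":0,"dy":0,"dz":0.8,"spin":0,"hand":0.9},
  {"dx":0,"dy":0,"dz":0,"spin":0,"hand":0.35},
  {"dx":0,"dy":0,"dz":0,"spin":0,"hand":0.35},
  {"dx":0,"dy":0,"dz":0,"spin":0,"hand":0.35},
  {"dx":0,"dy":0,"dz":20,"spin":0,"hand":0.35},
])

```text
t: 7.38
eef_pos: [0.4222, -0.2189, 0.2075]
ee_rot: [-2.204, 1.568, 3.043]
force: [0.0, -0.0, 0.1]
width: 0.0569
```

apply_moves([
  {"dx":0,"dy":0,"dz":60,"spin":0,"hand":0.2},
  {"dx":10,"dy":20,"dz":60,"spin":10,"hand":0},
  {"dx":30,"dy":48,"dz":50,"spin":10,"hand":0},
  {"dx":30,"dy":48,"dz":10,"spin":10,"hand":0},
  {"dx":32,"dy":50,"dz":0,"spin":10,"hand":0},
])

```text
t: 8.0
eef_pos: [0.52, -0.0603, 0.3803]
ee_rot: [0.514, 1.567, 0.181]
force: [1.4, -1.0, 0.5]
width: 0.0874
```

apply_moves([
  {"dx":32,"dy":50,"dz":0,"spin":10,"hand":0},
  {"dx":30,"dy":48,"dz":0,"spin":10,"hand":0},
  {"dx":28,"dy":43,"dz":0,"spin":0,"hand":0},
  {"dx":0,"dy":0,"dz":0,"spin":0,"hand":0},
  {"dx":0,"dy":0,"dz":0,"spin":0,"hand":0},
])

```text
t: 8.62
eef_pos: [0.6091, 0.0794, 0.3778]
ee_rot: [-2.762, 1.57, -2.751]
force: [0.4, -0.4, 0.3]
width: 0.0878
```

Run:
```python
from h import *
snap('wrist','w7'); snap('top','t7')
```

```text
t 8.62 pos [0.6091 0.0794 0.3778] jaw deg 90.64 down [-0.001 -0.    -1.   ] w 0.0878106795822583 F [ 0.4 -0.4  0.3]
t 8.68 pos [0.6089 0.0789 0.3781] jaw deg 90.6 down [-0.001 -0.    -1.   ] w 0.08771230342912661 F [ 0.1  0.4 -0. ]
```

View pics/w7.png

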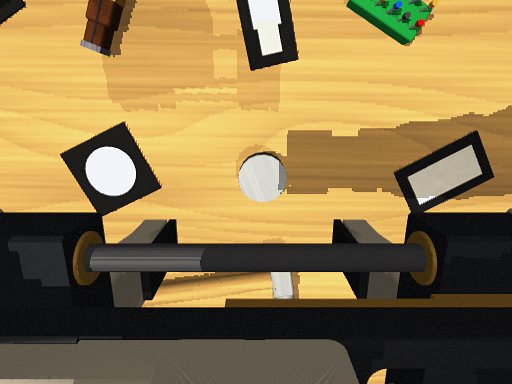

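Run:
```python
from h import *
matfind('w7',(55,115),(170,211)); matfind('w7',(385,125),(500,211))
f,c=load('w7'); p=np.load('pics/w7.npy')
h=cv2.cvtColor(f,cv2.COLOR_BGR2HSV); m=cv2.inRange(h,(0,0,90),(180,70,255)); b=np.zeros_like(m); b[140:210,225:300]=255
k=blobs(m&b)[0]
for z in (.018,.022,.026):
    P=(onplane(c,k[:,0,:],z)[:,:2]*1000).astype(np.float32); print(z,cv2.fitEllipse(P),cv2.minEnclosingCircle(P))
print('px',cv2.fitEllipse(k))
print('hammer', onplane(c,[(270,272),(292,272),(275,297),(180,285)],.015).round(3))
# top view disc
ft=cv2.imread('pics/top0.png'); ct=cam('top'); ht=cv2.cvtColor(ft,cv2.COLOR_BGR2HSV); m=cv2.inRange(ht,(0,0,80),(180,60,255)); b=np.zeros_like(m); b[160:192,200:232]=255
k2=blobs(m&b)[0]; print('top',cv2.fitEllipse(k2)); 
a=cv2.fitEllipse(k)[0]; d=cv2.fitEllipse(k2)[0]
print(tri(c,a,ct,d))
```

```text
w7 white c [615.8 -91.3] size [59.8 59.3] ang 42.2 px [111.3 171.8]
w7 mat c [615.7 -90.2] size [87.5 87.6] ang 26.2 px [111.4 171.6]
w7 white c [616.1 310.2] size [40.1 80.4] ang 30.2 px [446.  175.5]
w7 mat c [615.9 309.3] size [ 64.5 104.1] ang 29.9 px [446.2 174.4]
0.018 ((617.8030395507812, 89.30845642089844), (54.81391906738281, 54.949092864990234), 172.2170867919922) ((617.7381591796875, 89.2647933959961), 28.14824867248535)
0.022 ((616.8870849609375, 89.19330596923828), (54.16885757446289, 54.30244064331055), 172.218017578125) ((616.822998046875, 89.15013885498047), 27.81696891784668)
0.026 ((615.9711303710938, 89.07815551757812), (53.52378463745117, 53.655792236328125), 172.2158203125) ((615.9077758789062, 89.0354995727539), 27.485687255859375)
px ((262.130615234375, 177.79660034179688), (46.289180755615234, 47.58368682861328), 84.23271942138672)
hammer [[ 0.74   0.101  0.015]
 [ 0.74   0.129  0.015]
 [ 0.777  0.109  0.015]
 [ 0.76  -0.014  0.015]]
top ((215.8575439453125, 174.27862548828125), (16.98260498046875, 17.68123435974121), 98.20960998535156)
(array([0.61740291, 0.08912009, 0.01666387]), np.float64(0.0005267151085250164))
```

apply_moves([
  {"dx":4,"dy":4,"dz":-50,"spin":0,"hand":0},
  {"dx":4,"dy":4.5,"dz":-60,"spin":0,"hand":0},
  {"dx":0,"dy":0,"dz":-50,"spin":0,"hand":0},
  {"dx":0,"dy":0,"dz":-30,"spin":0,"hand":0},
  {"dx":0,"dy":0,"dz":-6,"spin":0,"hand":0},
])

```text
t: 9.35
eef_pos: [0.6163, 0.0865, 0.1807]
ee_rot: [-2.74, 1.567, -2.731]
force: [-0.2, 0.0, -0.0]
width: 0.0875
```

apply_moves([
  {"dx":0,"dy":0,"dz":0,"spin":0,"hand":0.3},
  {"dx":0,"dy":0,"dz":0,"spin":0,"hand":0.6},
  {"dx":0,"dy":0,"dz":0,"spin":0,"hand":0.8},
  {"dx":0,"dy":0,"dz":0,"spin":0,"hand":0.8},
  {"dx":0,"dy":0,"dz":0,"spin":0,"hand":0.8},
], grip_force=35)

```text
t: 9.98
eef_pos: [0.6175, 0.088, 0.1834]
ee_rot: [0.336, 1.569, 0.347]
force: [-1.2, 0.3, 6.8]
width: 0.0552
```

apply_moves([
  {"dx":0,"dy":0,"dz":20,"spin":0,"hand":0.8},
  {"dx":0,"dy":-10,"dz":40,"spin":0,"hand":0.8},
  {"dx":0,"dy":-50,"dz":10,"spin":0,"hand":0.8},
  {"dx":-1,"dy":-55,"dz":0,"spin":0,"hand":0.8},
  {"dx":-1,"dy":-45,"dz":0,"spin":0,"hand":0.8},
])

```text
t: 10.6
eef_pos: [0.6146, -0.0738, 0.2523]
ee_rot: [2.779, 1.57, 2.789]
force: [0.2, -0.1, -3.7]
width: 0.0552
```

apply_moves([
  {"dx":0,"dy":-21,"dz":-10,"spin":0,"hand":0.8},
  {"dx":0,"dy":0,"dz":-30,"spin":0,"hand":0.8},
  {"dx":0,"dy":0,"dz":-20,"spin":0,"hand":0.8},
  {"dx":0,"dy":0,"dz":-4,"spin":0,"hand":0.8},
  {"dx":0,"dy":0,"dz":0,"spin":0,"hand":0.8},
])

```text
t: 11.22
eef_pos: [0.6154, -0.0929, 0.1883]
ee_rot: [-2.798, 1.57, -2.787]
force: [0.3, 0.5, -1.8]
width: 0.0548
```

Run:
```python
from h import *
f=snap('wrist','w8')
z=f[130:290,160:350]; cv2.imwrite('pics/z8.png',cv2.resize(z,None,fx=4,fy=3.7,interpolation=cv2.INTER_NEAREST))
```

```text
t 11.22 pos [ 0.6154 -0.0929  0.1883] jaw deg 90.65 down [-0. -0. -1.] w 0.05484132753930063 F [ 0.3  0.5 -1.8]
```

View pics/z8.png

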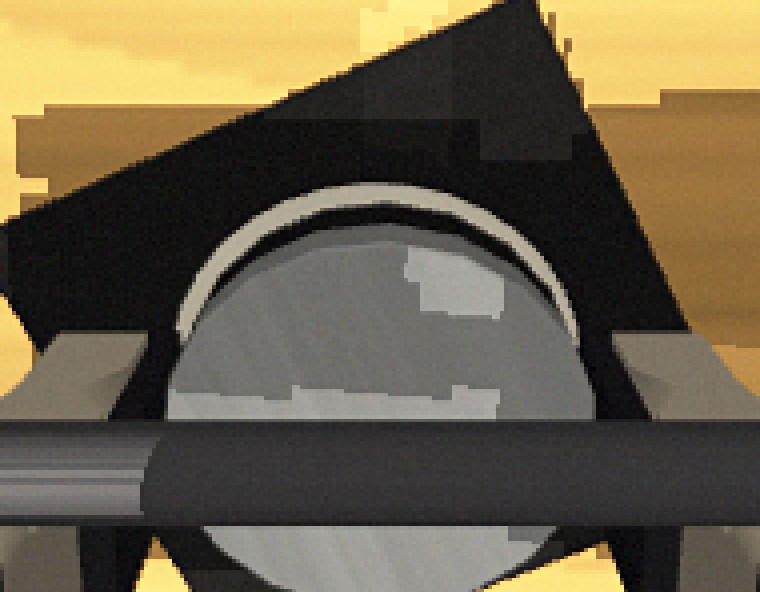

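apply_moves([
  {"dx":0,"dy":0,"dz":-1.5,"spin":0,"hand":0.8},
  {"dx":0,"dy":0,"dz":-1.2,"spin":0,"hand":0.8},
  {"dx":0,"dy":0,"dz":-0.6,"spin":0,"hand":0.8},
  {"dx":0,"dy":0,"dz":0,"spin":0,"hand":0.8},
  {"dx":0,"dy":0,"dz":0,"spin":0,"hand":0.8},
])

```text
t: 11.9
eef_pos: [0.6155, -0.093, 0.1864]
ee_rot: [0.086, 1.569, 0.097]
force: [-2.9, 1.7, 5.3]
width: 0.0551
```

Run:
```python
from h import *
f=snap('wrist','w9'); c=cam('wrist')
z=f[130:290,160:350]; cv2.imwrite('pics/z9.png',cv2.resize(z,None,fx=4,fy=4,interpolation=cv2.INTER_NEAREST))
```

```text
t 11.9 pos [ 0.6155 -0.093   0.1864] jaw deg 90.64 down [ 0.001  0.    -1.   ] w 0.05509144399821481 F [-2.9  1.7  5.3]
```

View pics/z9.png

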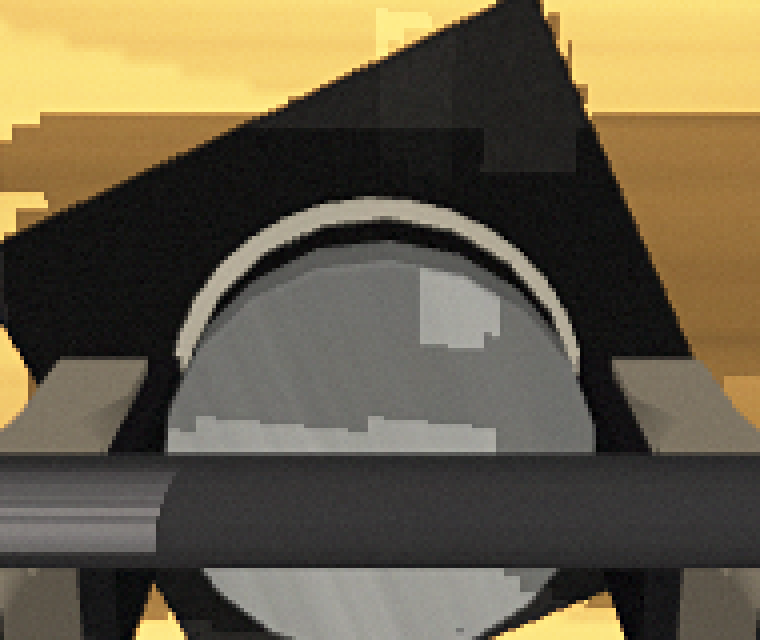

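apply_moves([
  {"dx":0,"dy":0,"dz":1.5,"spin":0,"hand":0.8},
  {"dx":-0.9,"dy":0.3,"dz":0,"spin":0,"hand":0.8},
  {"dx":0,"dy":0,"dz":0,"spin":0,"hand":0.8},
  {"dx":0,"dy":0,"dz":-1.3,"spin":0,"hand":0.8},
  {"dx":0,"dy":0,"dz":0,"spin":0,"hand":0.8},
])

```text
t: 12.58
eef_pos: [0.6142, -0.0929, 0.1864]
ee_rot: [-1.556, 1.571, -1.545]
force: [-4.3, 2.2, 9.5]
width: 0.0555
```

Run:
```python
from h import *
f=snap('wrist','w10'); c=cam('wrist')
z=f[130:290,160:350]; cv2.imwrite('pics/z10.png',cv2.resize(z,None,fx=4,fy=3.7,interpolation=cv2.INTER_NEAREST))
# positions from the earlier overview
matfind('w7',(230,0),(305,72))
```

```text
t 12.57 pos [ 0.6142 -0.0929  0.1864] jaw deg 90.64 down [ 0. -0. -1.] w 0.055518256777423926 F [-4.3  2.2  9.5]
w7 white c [455.2  92.9] size [56.6 30.5] ang 12.3 px [267.5  26.2]
w7 mat c [459.8  94. ] size [70.8 53.3] ang 12.5 px [268.9  30.5]
```

View pics/z10.png

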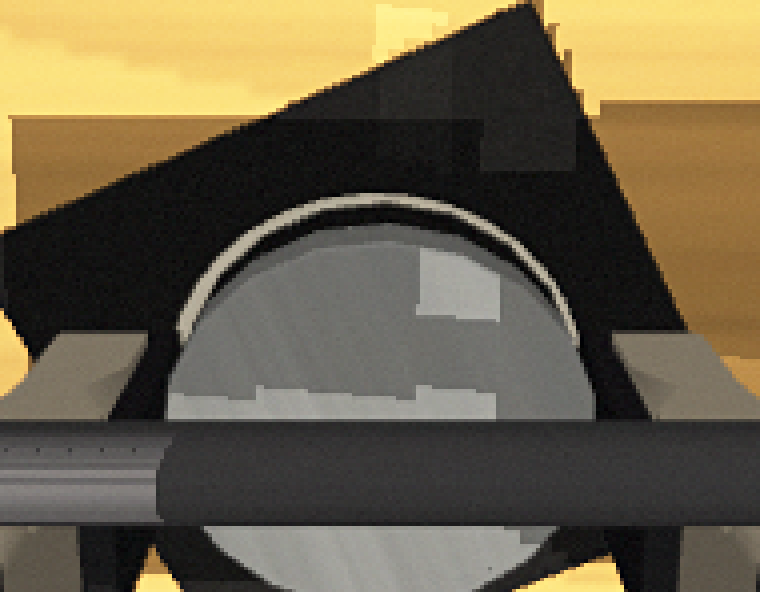

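apply_moves([
  {"dx":0,"dy":0,"dz":0.5,"spin":0,"hand":0.2},
  {"dx":0,"dy":0,"dz":0,"spin":0,"hand":0},
  {"dx":0,"dy":0,"dz":0,"spin":0,"hand":0},
  {"dx":0,"dy":0,"dz":30,"spin":0,"hand":0},
  {"dx":0,"dy":0,"dz":50,"spin":0,"hand":0},
])

```text
t: 13.25
eef_pos: [0.6138, -0.0929, 0.2646]
ee_rot: [-3.038, 1.566, -3.028]
force: [0.7, 1.1, 0.5]
width: 0.0875
```

apply_moves([
  {"dx":-20,"dy":30,"dz":50,"spin":9,"hand":0},
  {"dx":-30,"dy":50,"dz":40,"spin":10,"hand":0.1},
  {"dx":-30,"dy":53,"dz":20,"spin":10,"hand":0.3},
  {"dx":-30,"dy":53,"dz":0,"spin":10,"hand":0.3},
  {"dx":-30,"dy":53,"dz":0,"spin":10,"hand":0.3},
])

```text
t: 13.88
eef_pos: [0.4775, 0.1403, 0.3712]
ee_rot: [-0.207, 1.569, 0.664]
force: [1.6, 0.9, 0.3]
width: 0.0622
```

apply_moves([
  {"dx":-30,"dy":53,"dz":0,"spin":10,"hand":0.3},
  {"dx":0,"dy":8,"dz":0,"spin":0,"hand":0.3},
  {"dx":0,"dy":0,"dz":0,"spin":0,"hand":0.3},
  {"dx":0,"dy":0,"dz":0,"spin":0,"hand":0.3},
  {"dx":0,"dy":0,"dz":0,"spin":0,"hand":0.3},
])

```text
t: 14.5
eef_pos: [0.4491, 0.1989, 0.3705]
ee_rot: [2.965, 1.57, -2.28]
force: [-0.5, 0.1, 0.1]
width: 0.0615
```

Run:
```python
from h import *
snap('wrist','w11')
```

```text
t 14.5 pos [0.4491 0.1989 0.3705] jaw deg 149.47 down [-0. -0. -1.] w 0.061483704499767165 F [-0.5  0.1  0.1]
```

View pics/w11.png

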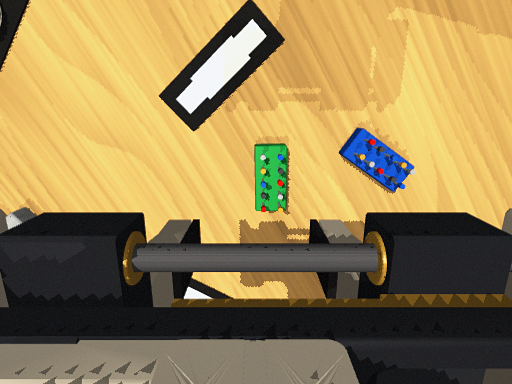

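```bash
cat >> h.py <<'E'
def greenm(f):
    h=cv2.cvtColor(f,cv2.COLOR_BGR2HSV); return cv2.inRange(h,(50,120,90),(85,255,255))
E
python3 - <<'E'
from h import *
f,c=load('w11'); m=greenm(f)
for k in blobs(cv2.morphologyEx(m,cv2.MORPH_OPEN,np.ones((3,3))),200): 
    k=cv2.convexHull(k)
    for z in (.016,.02,.024): r=rect(k,c,z); print(z,np.round(r[0],1),np.round(r[1],1),r[2])
matfind('w11',(155,0),(290,135))
z=f[130:225,240:305]; cv2.imwrite('pics/z11.png',cv2.resize(z,None,fx=6,fy=6,interpolation=cv2.INTER_NEAREST))
E
```

```text
0.016 [437.6 216.1] [75.8 35.3] 59.45991516113281
0.02 [437.3 215.2] [74.9 34.9] 59.45991516113281
0.024 [437.  214.3] [74.  34.5] 59.459922790527344
w11 white c [424.4  86.3] size [116.9  30.3] ang 12.2 px [221.8  67.2]
w11 mat c [424.   86.9] size [139.   53.8] ang 13.0 px [222.5  65. ]
```

View pics/z11.png

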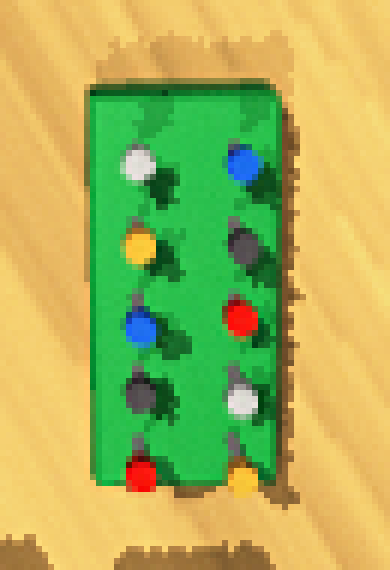

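apply_moves([
  {"dx":-5,"dy":8,"dz":-50,"spin":0,"hand":0.3},
  {"dx":-5.3,"dy":7.4,"dz":-50,"spin":0,"hand":0.3},
  {"dx":0,"dy":0,"dz":-50,"spin":0,"hand":0.3},
  {"dx":0,"dy":0,"dz":-30,"spin":0,"hand":0.3},
  {"dx":0,"dy":0,"dz":-9,"spin":0,"hand":0.3},
])

```text
t: 15.18
eef_pos: [0.4382, 0.2144, 0.1799]
ee_rot: [2.952, 1.567, -2.292]
force: [0.1, -0.1, 0.3]
width: 0.0613
```

apply_moves([
  {"dx":0,"dy":0,"dz":0,"spin":0,"hand":0.4},
  {"dx":0,"dy":0,"dz":0,"spin":0,"hand":0.6},
  {"dx":0,"dy":0,"dz":0,"spin":0,"hand":0.8},
  {"dx":0,"dy":0,"dz":0,"spin":0,"hand":0.8},
  {"dx":0,"dy":0,"dz":0,"spin":0,"hand":0.8},
], grip_force=15)

```text
t: 15.8
eef_pos: [0.4386, 0.2157, 0.1828]
ee_rot: [-0.298, 1.569, 0.743]
force: [-1.8, -0.4, 7.4]
width: 0.0359
```

apply_moves([
  {"dx":0,"dy":0,"dz":20,"spin":0,"hand":0.8},
  {"dx":5,"dy":7,"dz":40,"spin":10,"hand":0.8},
  {"dx":18,"dy":24,"dz":40,"spin":10,"hand":0.8},
  {"dx":22,"dy":28,"dz":20,"spin":10,"hand":0.8},
  {"dx":22,"dy":28,"dz":0,"spin":10,"hand":0.8},
])

```text
t: 16.42
eef_pos: [0.5062, 0.3035, 0.3046]
ee_rot: [-0.919, 1.566, 0.825]
force: [0.2, 0.0, -0.5]
width: 0.0359
```

apply_moves([
  {"dx":22,"dy":28,"dz":0,"spin":10,"hand":0.8},
  {"dx":22,"dy":28,"dz":0,"spin":10,"hand":0.8},
  {"dx":22,"dy":28,"dz":0,"spin":0,"hand":0.8},
  {"dx":0,"dy":0,"dz":0,"spin":0,"hand":0.8},
  {"dx":0,"dy":0,"dz":0,"spin":0,"hand":0.8},
])

```text
t: 17.05
eef_pos: [0.5709, 0.386, 0.3013]
ee_rot: [1.642, 1.57, -2.554]
force: [-0.0, 0.3, -0.0]
width: 0.0359
```

Run:
```python
from h import *
snap('wrist','w12')
```

```text
t 17.05 pos [0.5709 0.386  0.3013] jaw deg -150.4 down [-0.001 -0.001 -1.   ] w 0.0358629459995792 F [-0.   0.3 -0. ]
```

View pics/w12.png

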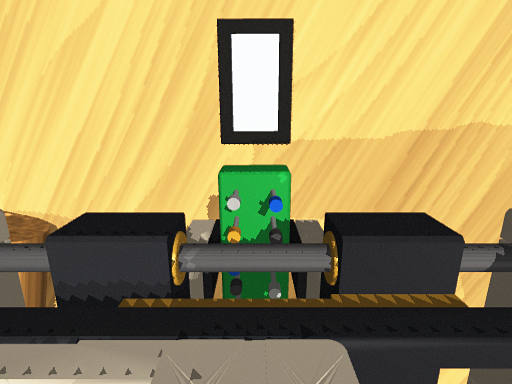

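Run:
```python
from h import *
matfind('w12',(205,8),(310,152))
f,c=load('w12'); p=np.load('pics/w12.npy'); M=R.from_euler('xyz',p[3:]).as_matrix()
z=f[155:305,205:305]; cv2.imwrite('pics/z12.png',cv2.resize(z,None,fx=5,fy=4,interpolation=cv2.INTER_NEAREST))
zt=p[2]-.182+.020
for u in [(219,171),(290,171),(255,171),(222,165)]: print(((onplane(c,u,zt)-p[:3])@M*1000).round(1))
```

```text
w12 white c [613.5 309. ] size [40.5 79.6] ang 29.8 px [255.5  83. ]
w12 mat c [613.6 309.2] size [ 63.1 102.9] ang 29.9 px [255.5  82. ]
[[162.  -17.7 -39.4]]
[[162.   16.4 -39.4]]
[[162.   -0.4 -39.4]]
[[162.  -16.2 -42.3]]
```

View pics/z12.png

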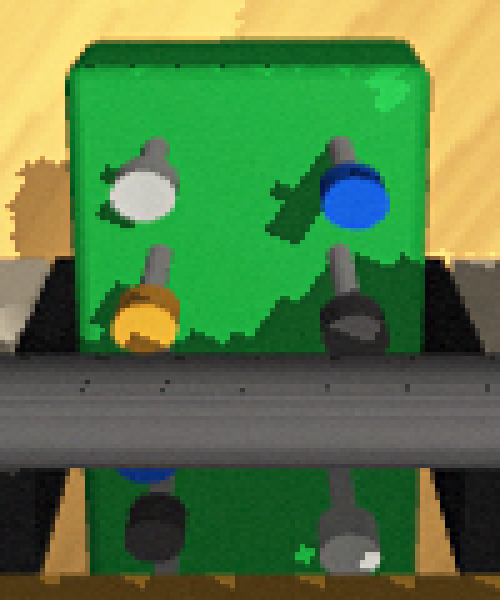

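apply_moves([
  {"dx":22,"dy":-38,"dz":0,"spin":0.2,"hand":0.8},
  {"dx":22,"dy":-38,"dz":-20,"spin":0,"hand":0.8},
  {"dx":0,"dy":0,"dz":-50,"spin":0,"hand":0.8},
  {"dx":0,"dy":0,"dz":-35,"spin":0,"hand":0.8},
  {"dx":0,"dy":0,"dz":-9,"spin":0,"hand":0.8},
])

```text
t: 17.73
eef_pos: [0.6142, 0.3091, 0.1857]
ee_rot: [1.718, 1.567, -2.475]
force: [-5.7, -1.0, 9.7]
width: 0.0357
```

apply_moves([
  {"dx":0,"dy":0,"dz":-1,"spin":0,"hand":0.8},
  {"dx":0,"dy":0,"dz":-1,"spin":0,"hand":0.8},
  {"dx":0,"dy":0,"dz":0,"spin":0,"hand":0.8},
  {"dx":0,"dy":0,"dz":0,"spin":0,"hand":0.8},
  {"dx":0,"dy":0,"dz":0,"spin":0,"hand":0.8},
])

```text
t: 18.35
eef_pos: [0.6153, 0.3105, 0.186]
ee_rot: [-1.355, 1.57, 0.737]
force: [1.3, 0.9, -0.6]
width: 0.0359
```

Run:
```python
from h import *
f=snap('wrist','w13')
z=f[140:310,180:335]; cv2.imwrite('pics/z13.png',cv2.resize(z,None,fx=5,fy=3.5,interpolation=cv2.INTER_NEAREST))
```

```text
t 18.35 pos [0.6153 0.3105 0.186 ] jaw deg -150.18 down [ 0.  0. -1.] w 0.0358678830955025 F [ 1.3  0.9 -0.6]
```

View pics/z13.png

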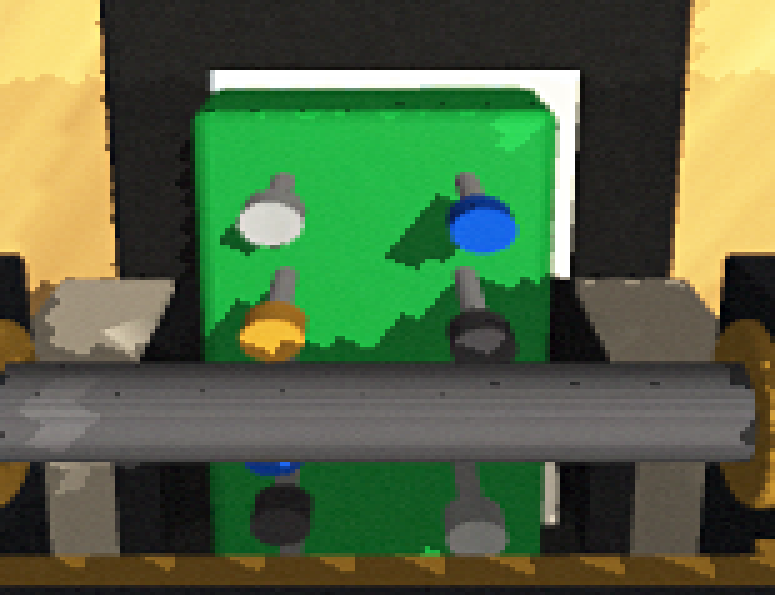

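apply_moves([
  {"dx":0,"dy":0,"dz":2.5,"spin":0,"hand":0.8},
  {"dx":-1.2,"dy":-1.6,"dz":0,"spin":-0.4,"hand":0.8},
  {"dx":0,"dy":0,"dz":0,"spin":0,"hand":0.8},
  {"dx":0,"dy":0,"dz":-1.7,"spin":0,"hand":0.8},
  {"dx":0,"dy":0,"dz":-0.7,"spin":0,"hand":0.8},
])

```text
t: 19.02
eef_pos: [0.6141, 0.3087, 0.1856]
ee_rot: [1.892, 1.571, -2.307]
force: [-2.0, -0.8, 5.8]
width: 0.0362
```

Run:
```python
from h import *
f=snap('wrist','w14')
z=f[140:310,180:335]; cv2.imwrite('pics/z14.png',cv2.resize(z,None,fx=5,fy=3.5,interpolation=cv2.INTER_NEAREST))
```

```text
t 19.02 pos [0.6141 0.3087 0.1856] jaw deg -150.58 down [-0. -0. -1.] w 0.03618821691463427 F [-2.  -0.8  5.8]
```

View pics/z14.png

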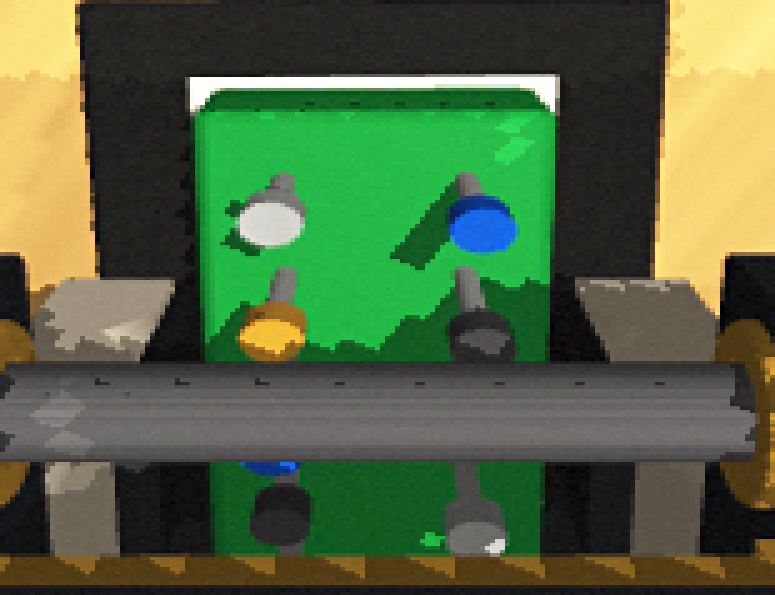

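apply_moves([
  {"dx":0,"dy":0,"dz":0,"spin":0,"hand":0.35},
  {"dx":0,"dy":0,"dz":0,"spin":0,"hand":0.3},
  {"dx":0,"dy":0,"dz":5,"spin":0,"hand":0.3},
  {"dx":0,"dy":0,"dz":35,"spin":0,"hand":0.3},
  {"dx":0,"dy":0,"dz":50,"spin":0,"hand":0.3},
])

```text
t: 19.7
eef_pos: [0.6137, 0.3085, 0.2755]
ee_rot: [1.757, 1.568, -2.443]
force: [0.4, 0.8, 1.2]
width: 0.0612
```

apply_moves([
  {"dx":0,"dy":0,"dz":50,"spin":-10,"hand":0.3},
  {"dx":-13,"dy":-25,"dz":50,"spin":-10,"hand":0.3},
  {"dx":-13,"dy":-25,"dz":0,"spin":-10,"hand":0.3},
  {"dx":-13,"dy":-25,"dz":0,"spin":-10,"hand":0.3},
  {"dx":-13,"dy":-25,"dz":0,"spin":-10,"hand":0.3},
])

```text
t: 20.32
eef_pos: [0.5615, 0.2079, 0.3765]
ee_rot: [-0.524, 1.57, 0.682]
force: [-0.0, -0.4, 0.3]
width: 0.0611
```

apply_moves([
  {"dx":-15,"dy":-31,"dz":0,"spin":-10,"hand":0.3},
  {"dx":-15,"dy":-31,"dz":0,"spin":-10,"hand":0.3},
  {"dx":-15,"dy":-31,"dz":0,"spin":-10,"hand":0.3},
  {"dx":-15,"dy":-31,"dz":0,"spin":-10,"hand":0.3},
  {"dx":-15,"dy":-31,"dz":0,"spin":-10,"hand":0.3},
])

```text
t: 20.95
eef_pos: [0.4864, 0.0528, 0.3763]
ee_rot: [0.086, 1.57, 0.419]
force: [0.4, -0.4, 0.7]
width: 0.0614
```

apply_moves([
  {"dx":-15,"dy":-31,"dz":0,"spin":-10,"hand":0.3},
  {"dx":-15,"dy":-31,"dz":0,"spin":-10,"hand":0.3},
  {"dx":-15,"dy":-31,"dz":0,"spin":-10,"hand":0.3},
  {"dx":-15,"dy":-31,"dz":0,"spin":-8,"hand":0.3},
  {"dx":0,"dy":0,"dz":0,"spin":0,"hand":0.3},
])

```text
t: 21.58
eef_pos: [0.4259, -0.0717, 0.3763]
ee_rot: [0.688, 1.57, 0.36]
force: [-0.2, 0.5, -0.7]
width: 0.0613
```

Run:
```python
from h import *
snap('wrist','w15')
```

```text
t 21.57 pos [ 0.4259 -0.0717  0.3763] jaw deg 71.21 down [ 0.001  0.    -1.   ] w 0.06129494531414376 F [-0.2  0.5 -0.7]
```

View pics/w15.png

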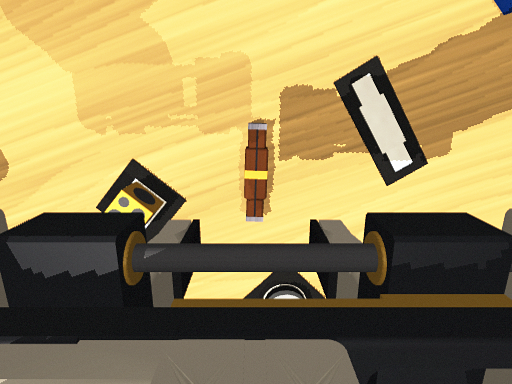

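Run:
```python
from h import *
f,c=load('w15'); h=cv2.cvtColor(f,cv2.COLOR_BGR2HSV)
z=f[110:235,225:285]; cv2.imwrite('pics/z15.png',cv2.resize(z,None,fx=5,fy=4.8,interpolation=cv2.INTER_NEAREST))
br=cv2.inRange(h,(0,90,20),(13,255,170)); gr=cv2.inRange(h,(0,0,110),(180,55,235)); ye=cv2.inRange(h,(22,190,150),(34,255,255))
m=(br|gr|ye); b=np.zeros_like(m); b[115:228,240:272]=255; m&=b
m=cv2.morphologyEx(m,cv2.MORPH_CLOSE,np.ones((3,3)))
k=cv2.convexHull(blobs(m)[0]); r=rect(k,c,.022); print('clamp',r)
for n,q in (('gr',gr),('ye',ye)):
    for kk in blobs(q&b,15): print(n,cv2.contourArea(kk),cv2.minAreaRect(kk)[0],rect(kk,c,.022))
matfind('w15',(325,50),(435,192))
k=cv2.minAreaRect(cv2.convexHull(blobs(m)[0])); 
ft=cv2.imread('pics/top0.png'); ht=cv2.cvtColor(ft,cv2.COLOR_BGR2HSV); ct=cam('top')
y=cv2.inRange(ht,(20,150,150),(34,255,255)); y[:225]=0;y[245:]=0;y[:,:258]=0;y[:,276:]=0
mm=cv2.moments(y,True); ub=(mm['m10']/mm['m00'],mm['m01']/mm['m00']); yy=blobs(ye&b,15)[0]; print(ub,tri(c,cv2.minAreaRect(yy)[0],ct,ub))
```

```text
clamp ((400.7716064453125, -59.82858657836914), (24.813758850097656, 51.880409240722656), 71.15747833251953)
gr 79.5 (257.0194396972656, 126.188720703125) ((379.7777099609375, -51.54799270629883), (19.87061309814453, 5.8518829345703125), 67.669189453125)
gr 56.5 (254.01995849609375, 218.70135498046875) ((479.9325256347656, -89.18152618408203), (19.16997528076172, 5.585339546203613), 67.09806823730469)
w15 white c [426.6  86.1] size [117.3  30.2] ang 12.6 px [382.4 123.3]
w15 mat c [426.2  85.4] size [138.9  54.1] ang 12.7 px [381.7 121.9]Traceback (most recent call last):
  File "<stdin>", line 14, in <module>
IndexError: list index out of range
```

View pics/z15.png

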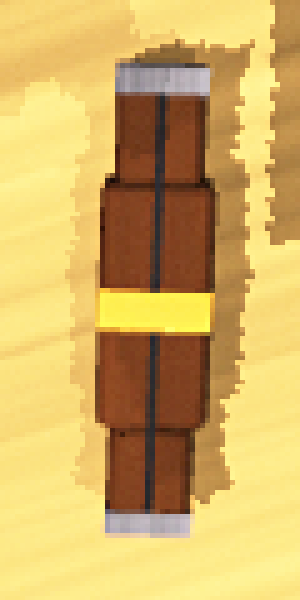

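Run:
```python
from h import *
f,c=load('w15')
P=onplane(c,[(256,174.6),(257.5,122.9),(254.6,221.9)],.022)*1000; print(P.round(1),(P[1]+P[2])/2,np.linalg.norm(P[1]-P[2]),np.degrees(np.arctan2(*(P[2]-P[1])[[1,0]])))
ft=cv2.imread('pics/top0.png'); ht=cv2.cvtColor(ft,cv2.COLOR_BGR2HSV); ct=cam('top')
cv2.imwrite('pics/zz.png',cv2.resize(ft[210:260,245:290],None,fx=10,fy=10,interpolation=cv2.INTER_NEAREST))
print(ht[233:240,264:272,0]);print(ht[233:240,264:272,1]);
```

```text
[[430.3 -69.9  22. ]
 [376.6 -50.   22. ]
 [483.9 -89.8  22. ]] [430.28294823 -69.89983588  22.        ] 114.50247687925592 -20.3921622703808
[[23 22 23 22 23 22 20 17]
 [22 22 23 23 23 24 22 21]
 [20 21 23 22 23 23 23 22]
 [17 20 21 21 22 22 23 22]
 [11 14 16 17 19 20 20 20]
 [11 10 10 11 13 16 18 18]
 [11 11  8 12 12 14 17 18]]
[[163 168 169 161 161 162 164 158]
 [166 169 171 170 164 166 167 155]
 [169 169 168 169 169 171 167 155]
 [166 164 162 169 172 170 161 148]
 [166 158 146 162 167 163 145 137]
 [155 146 130 146 163 156 139 130]
 [154 143 132 153 158 150 134 132]]
```

View pics/zz.png

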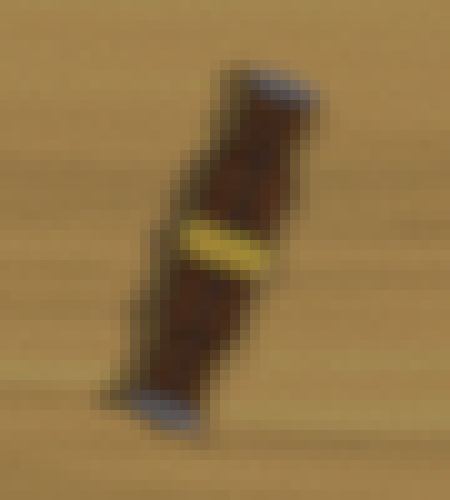

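apply_moves([
  {"dx":2,"dy":1,"dz":-50,"spin":-1.6,"hand":0.4},
  {"dx":2.2,"dy":0.5,"dz":-60,"spin":0,"hand":0.4},
  {"dx":0,"dy":0,"dz":-50,"spin":0,"hand":0.4},
  {"dx":0,"dy":0,"dz":-29,"spin":0,"hand":0.4},
  {"dx":0,"dy":0,"dz":-6,"spin":0,"hand":0.4},
])

```text
t: 22.25
eef_pos: [0.4312, -0.0683, 0.1793]
ee_rot: [-2.488, 1.567, -2.839]
force: [0.2, -0.6, 0.1]
width: 0.0527
```

apply_moves([
  {"dx":0,"dy":0,"dz":0,"spin":0,"hand":0.5},
  {"dx":0,"dy":0,"dz":0,"spin":0,"hand":0.7},
  {"dx":0,"dy":0,"dz":0,"spin":0,"hand":0.9},
  {"dx":0,"dy":0,"dz":0,"spin":0,"hand":0.9},
  {"dx":0,"dy":0,"dz":0,"spin":0,"hand":0.9},
], grip_force=15)

```text
t: 22.88
eef_pos: [0.4317, -0.0686, 0.1817]
ee_rot: [0.572, 1.569, 0.22]
force: [-2.2, 1.3, 8.8]
width: 0.0259
```

apply_moves([
  {"dx":0,"dy":0,"dz":20,"spin":0,"hand":0.9},
  {"dx":0,"dy":10,"dz":40,"spin":0,"hand":0.9},
  {"dx":-2,"dy":45,"dz":0,"spin":10,"hand":0.9},
  {"dx":-2,"dy":50,"dz":0,"spin":10,"hand":0.9},
  {"dx":-2,"dy":49,"dz":0,"spin":10,"hand":0.9},
])

```text
t: 23.5
eef_pos: [0.425, 0.0866, 0.2414]
ee_rot: [0.504, 1.569, 0.681]
force: [1.2, -0.1, -1.0]
width: 0.026
```

apply_moves([
  {"dx":0,"dy":0,"dz":0,"spin":3,"hand":0.9},
  {"dx":0,"dy":0,"dz":-30,"spin":0,"hand":0.9},
  {"dx":0,"dy":0,"dz":-20,"spin":0,"hand":0.9},
  {"dx":0,"dy":0,"dz":-4,"spin":0,"hand":0.9},
  {"dx":0,"dy":0,"dz":-1,"spin":0,"hand":0.9},
])

```text
t: 24.12
eef_pos: [0.4255, 0.0853, 0.1861]
ee_rot: [-0.08, 1.571, 0.144]
force: [-0.3, -0.3, 0.1]
width: 0.026
```

Run:
```python
from h import *
f=snap('wrist','w16')
z=f[110:310,180:335]; cv2.imwrite('pics/z16.png',cv2.resize(z,None,fx=5,fy=3,interpolation=cv2.INTER_NEAREST))
```

```text
t 24.12 pos [0.4255 0.0853 0.1861] jaw deg 102.82 down [ 0.  0. -1.] w 0.026013664766558364 F [-0.3 -0.3  0.1]
```

View pics/z16.png

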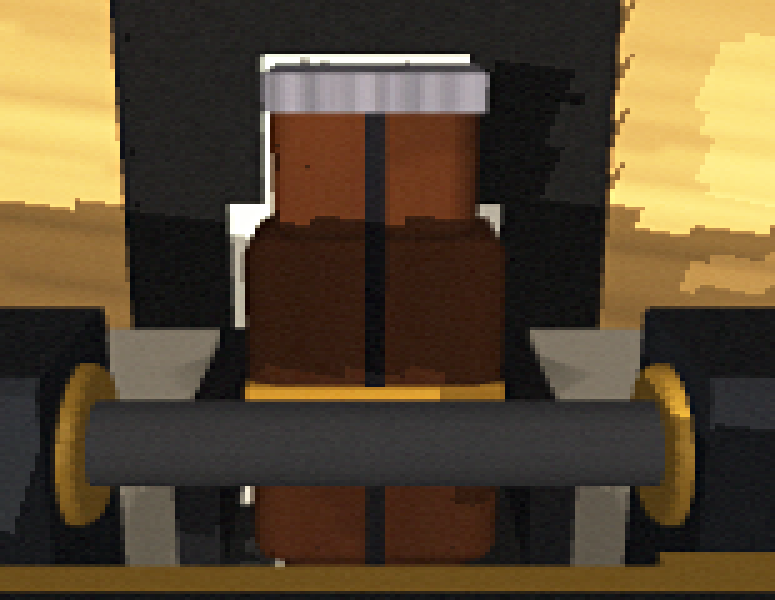

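apply_moves([
  {"dx":0.2,"dy":-1.0,"dz":0,"spin":0,"hand":0.9},
  {"dx":0,"dy":0,"dz":0,"spin":0,"hand":0.9},
  {"dx":0,"dy":0,"dz":-1,"spin":0,"hand":0.9},
  {"dx":0,"dy":0,"dz":-0.8,"spin":0,"hand":0.9},
  {"dx":0,"dy":0,"dz":-0.4,"spin":0,"hand":0.9},
])

```text
t: 24.8
eef_pos: [0.4256, 0.0844, 0.1846]
ee_rot: [-0.224, 1.57, 0.001]
force: [-6.3, -0.2, 21.2]
width: 0.0256
```

Run:
```python
from h import *
f=snap('wrist','w17')
z=f[110:310,180:335]; cv2.imwrite('pics/z17.png',cv2.resize(z,None,fx=5,fy=3,interpolation=cv2.INTER_NEAREST))
```

```text
t 24.8 pos [0.4256 0.0844 0.1846] jaw deg 102.85 down [ 0.  0. -1.] w 0.025648908122405563 F [-6.3 -0.2 21.2]
```

View pics/z17.png

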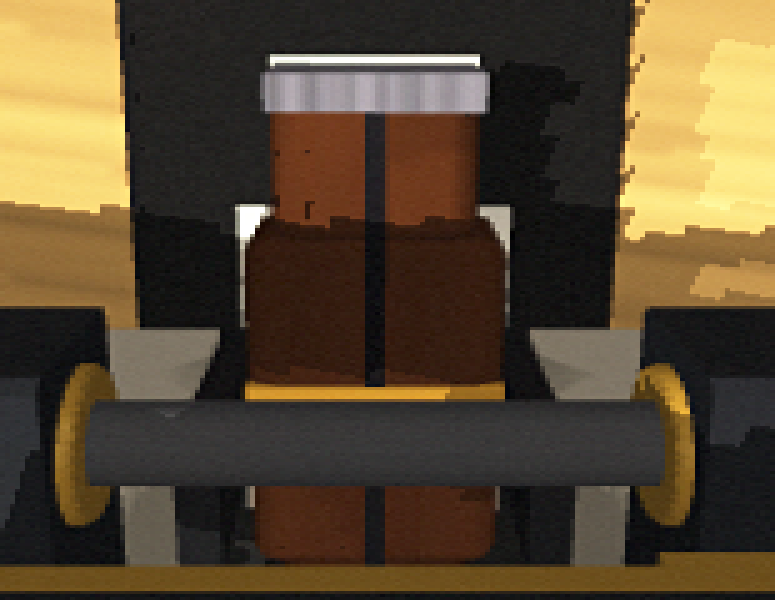

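apply_moves([
  {"dx":0,"dy":0,"dz":0.8,"spin":0,"hand":0.9},
  {"dx":0,"dy":0,"dz":0,"spin":0,"hand":0.5},
  {"dx":0,"dy":0,"dz":0,"spin":0,"hand":0.4},
  {"dx":0,"dy":0,"dz":10,"spin":0,"hand":0.4},
  {"dx":0,"dy":0,"dz":50,"spin":0,"hand":0.4},
])

```text
t: 25.48
eef_pos: [0.4247, 0.0838, 0.2434]
ee_rot: [-2.75, 1.564, -2.527]
force: [1.3, 0.3, 0.2]
width: 0.052
```

apply_moves([
  {"dx":10,"dy":0,"dz":60,"spin":0,"hand":0.2},
  {"dx":20,"dy":-30,"dz":60,"spin":-6,"hand":0},
  {"dx":30,"dy":-40,"dz":20,"spin":-6,"hand":0},
  {"dx":30,"dy":-50,"dz":0,"spin":0,"hand":0},
  {"dx":20,"dy":-30,"dz":0,"spin":0,"hand":0},
])

```text
t: 26.1
eef_pos: [0.534, -0.0646, 0.379]
ee_rot: [0.162, 1.57, 0.175]
force: [0.3, 0.9, -0.4]
width: 0.087
```

apply_moves([
  {"dx":20,"dy":-30,"dz":0,"spin":0,"hand":0},
  {"dx":0,"dy":0,"dz":0,"spin":0,"hand":0},
  {"dx":0,"dy":0,"dz":0,"spin":0,"hand":0},
  {"dx":0,"dy":0,"dz":0,"spin":0,"hand":0},
  {"dx":0,"dy":0,"dz":0,"spin":0,"hand":0},
])

```text
t: 26.72
eef_pos: [0.5531, -0.0919, 0.3783]
ee_rot: [0.2, 1.57, 0.215]
force: [-0.2, -0.0, 0.0]
width: 0.0878
```

Run:
```python
from h import *
snap('wrist','w18'); f=snap('scene','s18'); g=snap('top','t18')
cv2.imwrite('pics/s18z.png',cv2.resize(f[140:270,110:410],None,fx=2.6,fy=2.6,interpolation=cv2.INTER_CUBIC))
cv2.imwrite('pics/t18z.png',cv2.resize(g[115:290,125:385],None,fx=3,fy=3,interpolation=cv2.INTER_CUBIC))
```

```text
t 26.73 pos [ 0.5531 -0.0919  0.3783] jaw deg 90.88 down [ 0.  0. -1.] w 0.08783891889722885 F [-0.2 -0.   0. ]
t 26.77 pos [ 0.5531 -0.0919  0.3783] jaw deg 90.87 down [ 0.  0. -1.] w 0.0877905226363207 F [-0.1  0.2 -0.9]
t 26.82 pos [ 0.5532 -0.092   0.3782] jaw deg 90.86 down [ 0.  0. -1.] w 0.08767458196314583 F [ 0.3  1.2 -0. ]
```

View pics/w18.png

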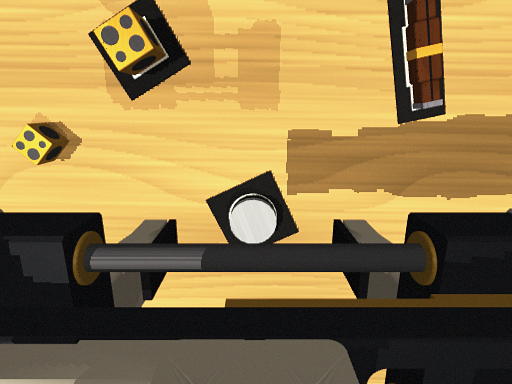

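View pics/s18z.png

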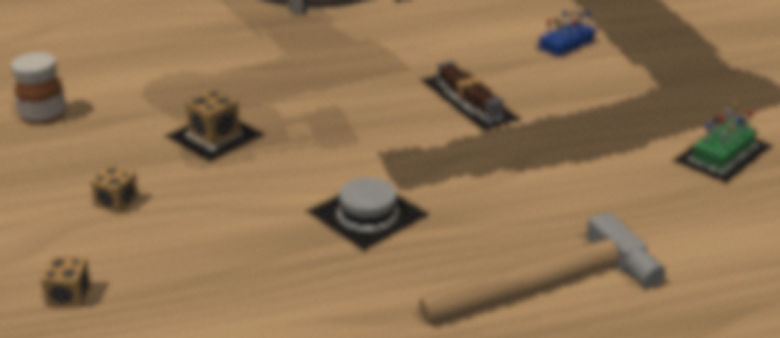

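View pics/t18z.png

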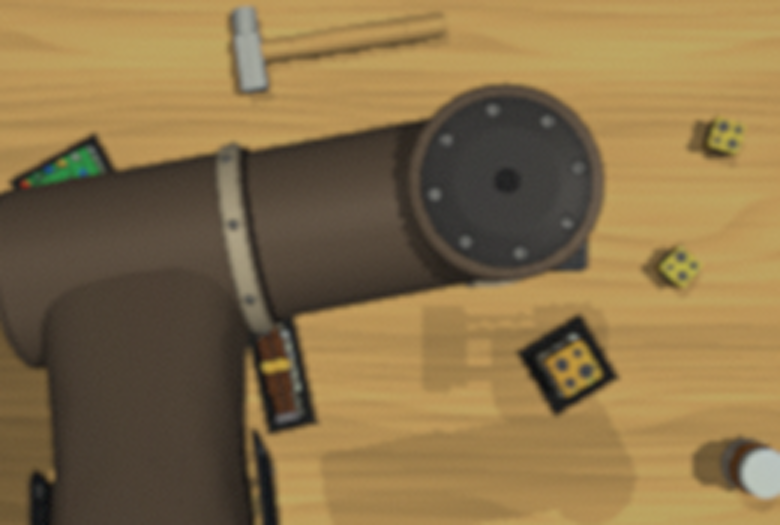

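apply_moves([
  {"dx":-35,"dy":-40,"dz":0,"spin":-8,"hand":0},
  {"dx":-35,"dy":-45,"dz":0,"spin":-8,"hand":0},
  {"dx":-20,"dy":-25,"dz":0,"spin":-8,"hand":0},
  {"dx":0,"dy":0,"dz":0,"spin":0,"hand":0},
  {"dx":0,"dy":0,"dz":0,"spin":0,"hand":0},
])

```text
t: 27.5
eef_pos: [0.4635, -0.2024, 0.3781]
ee_rot: [0.343, 1.57, -0.061]
force: [1.1, 0.9, -1.1]
width: 0.0876
```

Run:
```python
from h import *
snap('wrist','w19')
```

```text
t 27.5 pos [ 0.4635 -0.2024  0.3781] jaw deg 66.87 down [ 0.001 -0.    -1.   ] w 0.08756704202434828 F [ 1.1  0.9 -1.1]
```

View pics/w19.png

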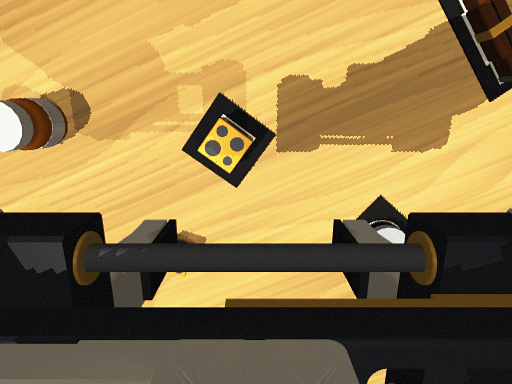

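apply_moves([
  {"dx":10,"dy":55,"dz":0,"spin":10,"hand":0},
  {"dx":10,"dy":60,"dz":0,"spin":10,"hand":0},
  {"dx":10,"dy":60,"dz":0,"spin":10,"hand":0},
  {"dx":10,"dy":60,"dz":0,"spin":10,"hand":0},
  {"dx":10,"dy":50,"dz":0,"spin":10,"hand":0},
])

```text
t: 28.18
eef_pos: [0.5135, 0.0859, 0.378]
ee_rot: [-0.136, 1.57, 0.341]
force: [0.7, 0.2, -0.3]
width: 0.0878
```

apply_moves([
  {"dx":10,"dy":40,"dz":0,"spin":10,"hand":0},
  {"dx":20,"dy":40,"dz":0,"spin":10,"hand":0},
  {"dx":20,"dy":40,"dz":0,"spin":10,"hand":0},
  {"dx":0,"dy":0,"dz":0,"spin":0,"hand":0},
  {"dx":0,"dy":0,"dz":0,"spin":0,"hand":0},
])

```text
t: 28.8
eef_pos: [0.5631, 0.2034, 0.3772]
ee_rot: [2.726, 1.569, -2.565]
force: [-0.9, 0.7, -0.3]
width: 0.0876
```

Run:
```python
from h import *
snap('wrist','w20')
```

```text
t 28.8 pos [0.5631 0.2034 0.3772] jaw deg 146.86 down [-0.001 -0.001 -1.   ] w 0.08755475537047437 F [-0.9  0.7 -0.3]
```

View pics/w20.png

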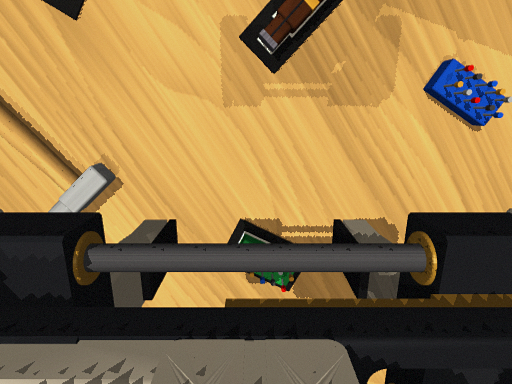

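apply_moves([
  {"dx":25,"dy":40,"dz":0,"spin":0,"hand":0},
  {"dx":25,"dy":40,"dz":0,"spin":0,"hand":0},
  {"dx":20,"dy":33,"dz":0,"spin":0,"hand":0},
  {"dx":0,"dy":0,"dz":0,"spin":0,"hand":0},
  {"dx":0,"dy":0,"dz":0,"spin":0,"hand":0},
])

```text
t: 29.48
eef_pos: [0.6331, 0.3148, 0.3779]
ee_rot: [2.731, 1.57, -2.561]
force: [-0.6, 0.0, -0.5]
width: 0.0875
```

Run:
```python
from h import *
snap('wrist','w21')
```

```text
t 29.48 pos [0.6331 0.3148 0.3779] jaw deg 146.78 down [-0. -0. -1.] w 0.08753174952706287 F [-0.6  0.  -0.5]
```

View pics/w21.png

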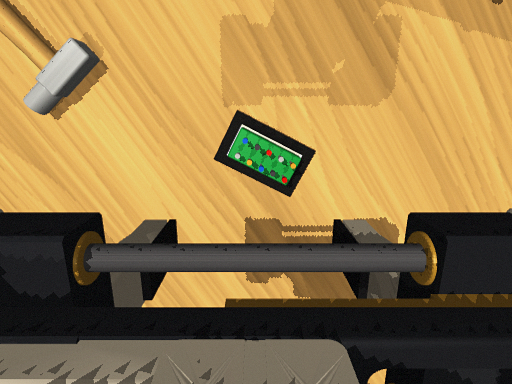

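apply_moves([
  {"dx":-30,"dy":-50,"dz":0,"spin":-10,"hand":0},
  {"dx":-30,"dy":-50,"dz":0,"spin":-10,"hand":0},
  {"dx":-30,"dy":-50,"dz":0,"spin":-10,"hand":0},
  {"dx":-30,"dy":-50,"dz":0,"spin":-10,"hand":0},
  {"dx":-20,"dy":-40,"dz":0,"spin":-5,"hand":0},
])

```text
t: 30.15
eef_pos: [0.491, 0.0727, 0.3788]
ee_rot: [0.355, 1.569, 0.556]
force: [0.3, -0.2, 0.2]
width: 0.0877
```

apply_moves([
  {"dx":-20,"dy":-20,"dz":0,"spin":0,"hand":0},
  {"dx":-20,"dy":-10,"dz":0,"spin":0,"hand":0},
  {"dx":0,"dy":0,"dz":0,"spin":0,"hand":0},
  {"dx":0,"dy":0,"dz":0,"spin":0,"hand":0},
  {"dx":0,"dy":0,"dz":0,"spin":0,"hand":0},
])

```text
t: 30.78
eef_pos: [0.4536, 0.0456, 0.378]
ee_rot: [0.024, 1.57, 0.23]
force: [-0.0, 0.2, 0.3]
width: 0.0876
```

Run:
```python
from h import *
snap('wrist','w22')
```

```text
t 30.77 pos [0.4536 0.0456 0.378 ] jaw deg 101.82 down [ 0.  0. -1.] w 0.08759131216619774 F [-0.   0.2  0.3]
```

View pics/w22.png

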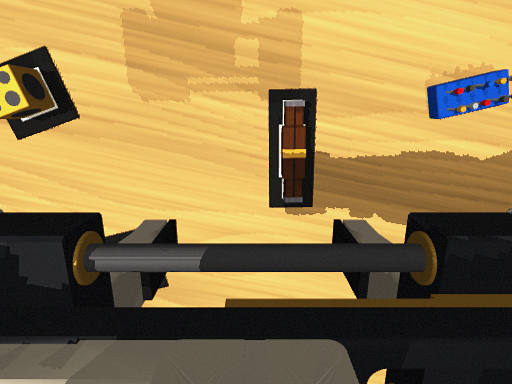

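Now compare each tool's centre (top face, at its height) with its mat's outline centre, from the same picture.

Run:
```python
from h import *
def cmpr(tag,box,tm,zt):
    f,c=load(tag); h=cv2.cvtColor(f,cv2.COLOR_BGR2HSV); b=np.zeros(f.shape[:2],np.uint8); b[box[1]:box[3],box[0]:box[2]]=255
    big=blobs(cv2.morphologyEx(blackm(f)&b,cv2.MORPH_OPEN,np.ones((2,2))),200)[0]; k=cv2.convexHull(big); r=rect(k,c,.003)
    q=cv2.convexHull(blobs(cv2.morphologyEx(tm(h)&b,cv2.MORPH_CLOSE,np.ones((5,5))),100)[0]); t=rect(q,c,zt)
    for n,x in (('mat',r),('tool',t)): print(tag,n,np.round(x[0],1),np.round(x[1],1),round(x[2],1))
cmpr('w19',(178,88,280,190),lambda h:cv2.inRange(h,(21,150,170),(34,255,255)),.045)
cmpr('w21',(210,105,320,200),lambda h:cv2.inRange(h,(50,120,60),(85,255,255)),.023)
f,c=load('w22'); cv2.imwrite('pics/z22.png',cv2.resize(f[80:215,255:330],None,fx=5,fy=4.4,interpolation=cv2.INTER_NEAREST))
cmpr('w22',(262,80,322,212),lambda h:cv2.inRange(h,(0,90,30),(13,255,200)),.025)
f,c=load('w18'); cmpr('w18',(200,165,302,243),lambda h:cv2.inRange(h,(0,0,120),(180,70,255)),.025)
f,c=load('w21'); cv2.imwrite('pics/z21.png',cv2.resize(f[105:200,205:325],None,fx=5,fy=5,interpolation=cv2.INTER_NEAREST))
```

```text
w19 mat [ 425.3 -217.1] [79.5 79.1] 30.9
w19 tool [ 423.4 -218.1] [40.8 40.4] 30.1
w21 mat [613.5 310. ] [ 63.3 103.5] 29.8
w21 tool [614.  307.7] [36.  74.9] 29.8
w22 mat [425.5  86.8] [138.2  53.2] 12.5
w22 tool [397.4  77.9] [45.2 26.5] 13.1
w18 mat [615.5 -91.1] [86.9 87. ] 26.1
w18 tool [609.1 -92.2] [61.1 55.4] 0.8
```

View pics/z22.png

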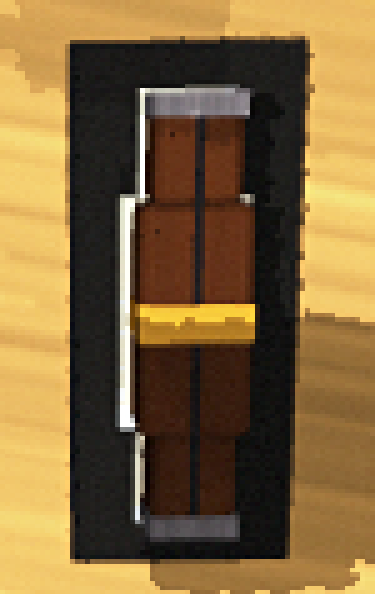

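View pics/z21.png

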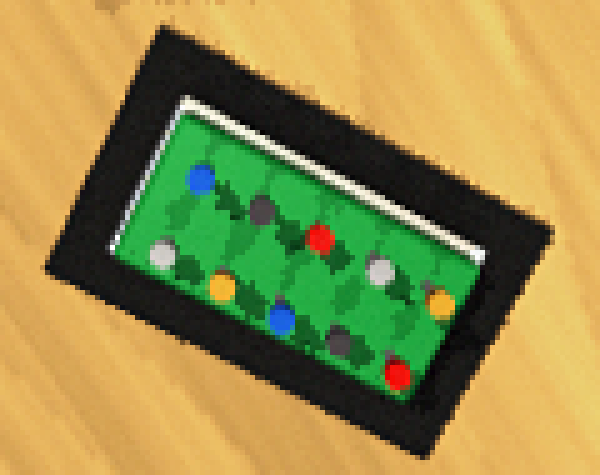

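Run:
```python
from h import *
f,c=load('w22'); Z=lambda x,y:(255+x/5-.5,80+y/4.4-.5)
a=np.radians(12.6); X=np.array([np.cos(a),np.sin(a)]);Y=np.array([-X[1],X[0]]); m=np.array([425.5,86.8])
def L(n,pts,z):
    P=onplane(c,[Z(*p) for p in pts],z)[:,:2]*1000-m; print(n,np.c_[P@X,P@Y].round(1).tolist())
L('mat corners',[(70,40),(307,38),(289,558),(71,558)],.003)
L('white',[(137,88),(137,522),(119,197),(119,430),(255,197)],.003)
L('tips top',[(147,90),(250,90),(147,541),(240,541)],.025)
L('band',[(134,324),(256,322)],.025)
L('wide',[(135,208),(254,208),(138,430),(250,430)],.025)
f,c=load('w19'); cv2.imwrite('pics/z19.png',cv2.resize(f[85:195,175:285],None,fx=5,fy=5,interpolation=cv2.INTER_NEAREST))
```

```text
mat corners [[-71.1, -28.3], [-70.8, 24.8], [68.3, 25.6], [67.5, -28.3]]
white [[-59.1, -13.2], [57.1, -12.1], [-31.8, -17.1], [30.7, -16.7], [-31.4, 14.3]]
tips top [[-58.1, -13.0], [-57.8, 8.9], [55.7, -11.7], [56.0, 9.8]]
band [[-1.6, -15.2], [-1.7, 11.8]]
wide [[-30.3, -15.3], [-29.9, 10.5], [25.8, -14.1], [26.2, 11.2]]
```

View pics/z19.png

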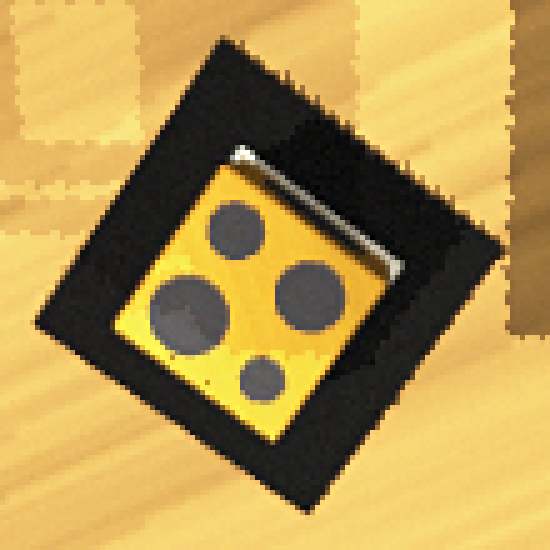

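Run:
```python
from h import *
def run(tag,Z,ang,mc,sets):
    f,c=load(tag); a=np.radians(ang); X=np.array([np.cos(a),np.sin(a)]);Y=np.array([-X[1],X[0]])
    for n,pts,z in sets:
        P=onplane(c,[Z(*p) for p in pts],z)[:,:2]*1000-np.array(mc); q=np.c_[P@X,P@Y]; print(tag,n,q.round(1).tolist(),'mean',q.mean(0).round(2))
run('w19',lambda x,y:(175+x/5-.5,85+y/5-.5),30.7,(425,-217.5),[('mat',[(225,38),(505,247),(310,513),(37,323)],.003),('white',[(236,147),(402,270)],.003),('block',[(222,165),(393,278),(275,442),(113,325)],.045)])
run('w21',lambda x,y:(205+x/5-.5,105+y/5-.5),119.8,(613.5,309.5),[('mat',[(163,26),(553,232),(427,459),(46,268)],.003),('white',[(183,97),(487,250),(110,250)],.003),('green',[(183,113),(483,268),(405,402),(113,262)],.023)])
```

```text
w19 mat [[-40.7, 40.3], [38.1, 40.5], [38.4, -38.5], [-40.2, -38.6]] mean [-1.11  0.93]
w19 white [[-25.2, 22.2], [21.9, 22.1]] mean [-1.66 22.13]
w19 block [[-22.4, 20.8], [18.9, 22.9], [19.0, -19.7], [-22.4, -19.2]] mean [-1.75  1.19]
w21 mat [[-52.2, 32.0], [50.4, 31.4], [50.7, -31.0], [-52.5, -30.5]] mean [-0.91  0.47]
w21 white [[-41.1, 19.8], [38.6, 20.6], [-40.8, -19.7]] mean [-14.45   6.91]
w21 green [[-39.3, 18.0], [35.6, 17.9], [34.8, -17.2], [-38.8, -18.4]] mean [-1.92  0.09]
```

Run:
```python
from h import *
for a,b,bx in [('top0','t18',[(195,110,280,150),(362,255,395,285)]),('scene0','s18',[(268,220,370,268),(110,155,140,190)])]:
    A=cv2.imread(f'pics/{a}.png').astype(int);B=cv2.imread(f'pics/{b}.png').astype(int)
    for x0,y0,x1,y1 in bx: d=np.abs(A-B)[y0:y1,x0:x1].max(2); print(a,(x0,y0),d.mean().round(2),np.percentile(d,[50,95,100]))
```

```text
top0 (195, 110) 26.03 [27. 29. 75.]
top0 (362, 255) 23.97 [26. 29. 31.]
scene0 (268, 220) 1.71 [2. 3. 5.]
scene0 (110, 155) 18.2 [ 2. 67. 69.]
```

```bash
python3 -c "
from h import *
print(status.get_state()['t']); print(arm.job_done())"
```

```text
30.825
the job is handed in; nothing more can be done
None
```

I put all four tools upright on their matching mats and handed the job in at t = 30.8 s. At hand-in the gripper was open and clear of everything. `job_done` gives no verdict.

| Tool | Last measured offset from the mat or silhouette centre |
|---|---|
| Doming block (the largest of the three) | within about 1 mm |
| Round bench block | white margin in front 2.0 mm (2 mm is centred), sides about even |
| Green bur stand | within about 1 mm, in line to within about 0.5° |
| Ring clamp | about 0.3 mm, in line to within about 1° |

- **Setting down:** Each tool was lowered to contact before release. The highest measured force was about 28 N upward, when I re-seated the doming block after shifting it by about 2 mm. The bench block, bur stand and clamp were also nudged by 1–2 mm on the silhouette.
- **Bystanders:** The scene camera shows the hammer unchanged. The top camera shows the jar unchanged. The scene picture around the jar differed in brightness, which I took for the arm's shadow, since the jar stands at the same spot.
- **Checks that disagreed:**
  - An automatic comparison of tool and mat centres put the doming block 2.1 mm off and the bur stand 2.3 mm off. For the bur stand the colour mask probably took in part of a side face. I relied on margin and corner readings instead, which gave under 1 mm.
  - The same comparison gave no usable value for the clamp, because its mask caught only part of it, and none for the round block, which was partly hidden by the gripper. After its release, the round block was only looked at in the pictures.
  - One white edge beside the doming block also read about 1.8 mm from where the mat outline puts it.

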